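Lock a screw jack with its jam nut

ROBOT

A 6-joint arm with a two-finger parallel gripper is mounted at the origin on a cart in front of the work surface, level with it; the furniture and walls round the work are solid. World frame = base frame: x ahead of the robot, y to its left, z up, the work surface at z = 0. Lengths are in m, angles in degrees, forces in N, time in s.
With the tool pointing down it reaches from about 0.4 to 0.825 m from the base axis. Payload 7 kg.
Tool frame: the origin (TCP) lies at the centre of the arm's flange, where the gripper is bolted on; the fingertips stand 178 mm ahead of it and the grasp point (between the pads) lies 159 mm ahead of it (r.tips_ahead is the z of the fingertips in the tool frame, in m); z points along the fingers, y is the line along which they close (so a half turn about z gives the same grasp; the last joint's range is limited). The gripper opens to 88 mm and grips with 3 to 60 N. Pads are 19 mm wide; open, the fingers measure 130 mm over their backs; the gripper's body (78 mm by 193 mm) begins 47 mm behind the grasp point.
Start: joints at [-47.779, 20.546, 0.682, 0, -70.136, -16.507], TCP at [0.293, -0.608, 0.405] pointing down, gripper open.
Joint ranges: [-176.03, 176.03], [-82.01, 121.73], [-58.28, 71.71], [-173.87, 95.51], [-174.79, -0.11], [-173.66, 173.66]. Speed limits (degrees/s): [136.94, 136.94, 172.46, 180, 180, 180].

INTERFACE

Orientations are given as [roll, pitch, yaw] about the fixed x, y, z axes, in that order (R = Rz(yaw) Ry(pitch) Rx(roll)).
In Python, from plant import r gives the robot as it stands. The module is installed in compiled form; this text tells all that it offers.
- The arm moves only by the shell command python3 -m pendant 'ROWS' [FORCE]. ROWS is JSON, a list that holds one entry, the list of rows, each a list of 7 numbers: the shift along the tool's x, y, z in m, then the turn, a rotation vector about the tool's x, y, z in degrees, then the gripper command: -1 is shut, 1 is fully open, values between are in proportion. A call has 1 to 5 rows; each row is the pose to reach, as a shift and turn from the pose commanded when the call began, along the tool's axes at that moment; what a row does not reach only later rows make up. A row lasts 1/10 s, in which the tool goes at most 50 mm and 8.59 degrees, less where a joint would pass 70% of its speed; a pose out of reach is approached as far as the arm can. A call with a gripper value outside its range is refused whole. The fingers move at their own pace and stop on an object; FORCE is the grip in N (left out, the last holds). Time passes only in rows, so rows that repeat a pose let the fingers close. It gives the time, the measured TCP pose, the force, the opening and the grip force at its end, in the units of the state.
- r.get_state(): the state, without advancing time (a new reading comes with each control period).
- r.capture(name): name is "scene" or "top" or "wrist"; returns the picture (480x640x3 uint8, red, green, blue); there is no depth.
- r.camera_params(name): a dict with "fx", "fy", "cx", "cy" (pixels), "dist_coeffs" ([k1, k2, p1, p2, k3] as OpenCV has them; the pictures are not rectified), "R" (3x3) and "t" (3): a world point X has camera coordinates R X + t. Camera axes: x right, y down, z forward; pixel columns grow to the right and rows downward; lengths in m; the calibration is good to about 2 mm. A picture is of the moment at which its call begins: read the wrist's pose just before it. camera_params takes no time and is no camera call; for the wrist camera it gives the pose at the moment of the call.
- r.close_job(): hands the job in; it is judged then, once.
The state is a dict: "time_s": time; "joints": joint angles; "qd": joint speeds; "joint_torque": joint torques, N m; "tcp_pos": TCP position; "eef_rot": TCP orientation; "contact_force": force on the tool from outside, world axes, zero at the start; "moment": the same for the moment, N m; "gripper_width": finger opening in m; "gripper_force": force on a finger pad.
Only numpy, scipy, OpenCV 4.12 (cv2) and the standard library are available. Lean on these libraries where they do the work, as an engineer would, in place of code of your own. Each camera call takes 0.05 s, during which the arm holds its last target. There are 200 camera calls.

TASK

Lock the screw jack's setting. Take from the rack the one spanner whose jaw fits the two flats on the stud, lay it down on the bench and take it again by its handle, slide its jaw fully home on the flats under the round saddle with the handle lying on the raised rest beside the stop post, and let go of it; then swing the locknut's upright handle clockwise (seen from above) until the nut is jammed firmly tight with the spanner braced on the post. The stud must keep its setting all along; leave the spanner on it, leave the other two spanners in the rack and do not disturb the tape measure, wedge and sanding block lying in front.

Things in the scene. Friction and masses are not known exactly. Their poses are not given: they have to be found in the camera images.
- small_jaw (a point): jaw centre, half-way up the 10 mm thickness, of the loose open-ended spanner with the smallest jaw: 17.5 mm between parallel prongs, 35.5 mm over them. Size and place in the rack are shuffled.
- medium_jaw (a point): jaw centre, half-way up the 10 mm thickness, of the loose open-ended spanner with the middle jaw: 24 mm between parallel prongs, 44 mm over them. All three alike: x axis runs from jaw to handle; prongs x = -20 (flared tips) to 21 mm (bottom of the opening), solid head to 36, handle 18 wide to 175; 0.15 kg. 
- large_jaw (a point): jaw centre, half-way up the 10 mm thickness, of the loose open-ended spanner with the largest jaw: 30 mm between parallel prongs, 52 mm over them. Size and place in the rack are shuffled.
- rack_front (a point): middle of the lower edge of the open front of a fixed plywood rack 212 mm wide, 40 high, reaching 160 mm back along this point's x axis, front towards the robot. Three covered tunnels along x at y = -75, 0, 75 mm, 26 wide, floor 14 and ceiling 32 mm up. Spanner handles lie inside, jaws towards -x; a spanner can only be taken by its head, across the prongs, and comes clear when drawn 150 mm along -x
- jack: base of the screw jack, fixed, dark steel plate 245x70x16 mm; origin on the bench under the stud's axis, z up. x axis runs towards the rest: a block with its flat top 50 mm above the bench at x = 132 to 168, y = -28 to 28 mm, on which the seated spanner's handle lies
- stop_post: fixed upright steel pin, 12 mm diameter, 30 mm tall, standing on the rest; origin at its foot, at x = 150, y = -20 mm in the jack's frame, 50 mm above the bench. The handle must lie on its +y side and bears against it when the nut is tightened
- stud_flats (a point): point on the stud's vertical axis 55 mm above the bench, half-way up a seated jaw. Flats 22 mm apart (normal to y), 40 mm long along x (ends narrowed to 15). The jaw slides in level from +x, spanner's x along this x, onto a collar 42 mm wide, top 50 mm up; the saddle above (disc 68 mm wide, 70 to 80 mm above the bench) bars the way from above
- stud (a joint): angle of the stud, rad, counter-clockwise positive seen from above, 0 with its pointer along the jack's x. It turns at about 0.12 N m; the locknut's thread drags at about 0.5 N m, so the stud turns with the nut unless held
- nut_handle (a point): middle of the free part of the locknut's upright steel pin (16 mm diameter, 38 to 86 mm above the bench, this point 70 mm), at the end of a radial bar 105 mm from the stud's axis, on the side of the jack towards the robot
- locknut (a joint): angle of the locknut on the stud in rad, growing clockwise seen from above; it jams hard at 1.1, its last value, with the bar then 150 degrees counter-clockwise from the stud's x axis. Firmly tight is about 10 to 20 N at the pin, along its circle
- sanding_block: loose cork-and-wood sanding block 64x104x26 mm, a bystander; origin at the centre of its underside
- tape_measure: loose tape measure 68x72x36 mm, a bystander; origin at the centre of its underside
- wedge_1: loose wooden wedge 30x100x28 mm, a bystander; origin at the centre of its underside

How it is judged (in metres and radians):
On the way, in this order (a step that is already met when the one before it is completed fails the run):
1. the middle spanner is out of the rack and laid down on the bench, let go (height (world z) of medium_jaw below 0.009 m and contact force between the fingers and spanner_medium below 0.3 N), for 0.1 s.
2. the middle spanner's jaw is home on the stud's flats, its handle on the rest, and it is let go (horizontal distance between medium_jaw and stud_flats below 0.007 m and z of medium_jaw in the frame of stud_flats between -0.004 and 0.005 m and angle between the x axis of medium_jaw and the x axis of stud_flats, either way round below 0.2 rad and y of stop_post in the frame of medium_jaw below -0.005 m and angle between medium_jaw's own z axis and vertical below 0.08 rad and contact force between the fingers and spanner_medium below 0.3 N and value of joint locknut below 0.9 rad), for 0.2 s.
3. the locknut is jammed and pulled firmly tight, the spanner braced on the post (over 4 N) (horizontal distance between medium_jaw and stud_flats below 0.007 m and z of medium_jaw in the frame of stud_flats between -0.004 and 0.005 m and angle between the x axis of medium_jaw and the x axis of stud_flats, either way round below 0.2 rad and value of joint locknut above 1.06 rad and contact force between spanner_medium and stop_post above 4 N), for 0.1 s.
At the end, for the whole second after the job is handed in: The middle spanner sits on the stud's flats (jaw centre within 7 mm of the axis, level on the collar and rest), released and at rest; the locknut is within 0.05 rad of its jammed end; the stud is within 0.2 rad (11 degrees) of its set direction (horizontal distance between medium_jaw and stud_flats below 0.007 m and z of medium_jaw in the frame of stud_flats between -0.004 and 0.005 m and angle between the x axis of medium_jaw and the x axis of stud_flats, either way round below 0.2 rad and value of joint stud between -0.2 and 0.2 rad and y of stop_post in the frame of medium_jaw below -0.005 m and angle between medium_jaw's own z axis and vertical below 0.08 rad and value of joint locknut above 1.05 rad and linear speed of spanner_medium below 0.02 m/s); the robot touches nothing.
It fails at once if the stud is turned more than 0.3 rad from its set direction (value of joint stud above 0.3 rad or value of joint stud below -0.3 rad).
It fails at once if one of the other spanners is moved more than 40 mm (distance of any of small_jaw, large_jaw from where it was at the start of the episode above 0.04 m).
It fails at once if a bystander is moved more than 30 mm (distance of any of sanding_block, tape_measure, wedge_1 from where it was at the start of the episode above 0.03 m).
It also fails if it takes over 64 s, if anything falls off the work surface, if the arm or the gripper's body presses on something with over 40 N, if the wrist force passes 120 N, or if a joint passes its speed limit or range.

## Working session

There is one attempt and no reset: what is moved stays moved. The work goes in short steps, Python scripts to look and compute and a shell command to move; the robot and the scene stay as the last step left them, time stands still between calls to the robot, and variables do not carry over. Pictures are saved under pics/ and viewed, at most 10 in all, crops included, and the job is handed in when it is done.

```bash
mkdir -p pics
python3 - <<'E'
from plant import r
import cv2,numpy as np
for n in("scene","top"):
    im=r.capture(n); np.save(f"pics/{n}0.npy",im); cv2.imwrite(f"pics/{n}0.png",im[:,:,::-1])
    p=r.camera_params(n); print(n,{k:np.round(v,4).tolist() for k,v in p.items()})
print(r.get_state())
E
```

```text
scene {'fx': 459.6818, 'fy': 459.6818, 'cx': 320.1469, 'cy': 240.2647, 'dist_coeffs': [0.0246, 0.0, 0.0, 0.0, 0.0], 'R': [[0.8392, -0.5435, 0.0185], [-0.2092, -0.3541, -0.9115], [0.502, 0.761, -0.4109]], 't': [-0.5239, 0.1112, 0.9184]}
top {'fx': 515.009, 'fy': 515.009, 'cx': 322.9576, 'cy': 244.8139, 'dist_coeffs': [-0.0501, 0.0, 0.0, 0.0, 0.0], 'R': [[-0.0282, -0.9996, 0.008], [-0.9822, 0.0262, -0.1862], [0.1859, -0.0131, -0.9825]], 't': [-0.1712, 0.5276, 1.3184]}
{'time_s': 0.1, 'joints': array([-4.77790786e+01,  2.05875847e+01,  6.39078116e-01, -1.76616009e-02,
       -7.01365150e+01, -1.65087596e+01]), 'qd': array([ 0.04342633,  0.0202424 ,  0.01451344, -0.05055465, -0.0110038 ,
       -0.00150747]), 'joint_torque': array([-1.07472959e-03, -5.84162664e+01,  2.93751436e+01,  7.01543212e+00,
        1.01554327e-02, -6.28929911e-05]), 'tcp_pos': array([ 0.29279052, -0.6080003 ,  0.40381397]), 'eef_rot': array([ 1.79913765e+02, -8.24265350e-03, -1.54293845e+02]), 'contact_force': array([-0.78102171, -0.50461872, -0.41573889]), 'moment': array([ 0.0420846 , -0.0027001 , -0.00484503]), 'gripper_force': 0.0, 'gripper_width': 0.08797866838112581}
```

View pics/top0.png

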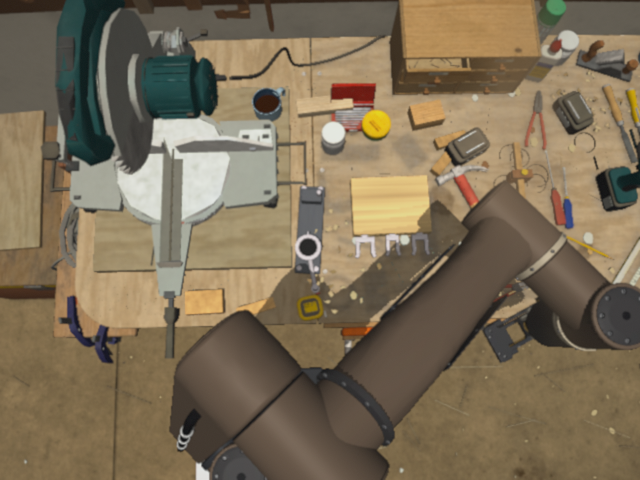

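View pics/scene0.png

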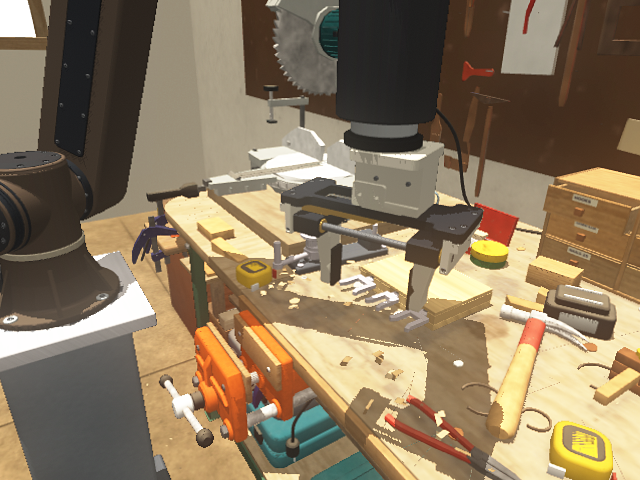

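The top view shows the rack at (390,205) with jaws at about (363,245), (392,243) and (421,243). The jack saddle is at (308,247), the jack's far end at (312,195), and the nut handle at about (314,285). The tape is at (311,307), the wedge at (255,308) and the sanding block at (205,300). I'll enlarge the crop.

```bash
cat > h.py <<'E'
from plant import r
import cv2,numpy as np
def cam(n):
    p=r.camera_params(n); K=np.array([[p['fx'],0,p['cx']],[0,p['fy'],p['cy']],[0,0,1]]); return K,np.array(p['dist_coeffs'],float),np.array(p['R']),np.array(p['t'])
def ray(c,uv):
    K,d,R,t=c; q=cv2.undistortPoints(np.array([[uv]],float),K,d)[0,0]
    return -R.T@t, R.T@np.array([q[0],q[1],1])
def onz(c,uv,z):
    o,v=ray(c,uv); return o+v*(z-o[2])/v[2]
def proj(c,X):
    K,d,R,t=c; return cv2.projectPoints(np.array(X,float).reshape(-1,3),cv2.Rodrigues(R)[0],t,K,d)[0].reshape(-1,2)
E
python3 - <<'E'
from h import *
im=np.load("pics/top0.npy")
cv2.imwrite("pics/c1.png",cv2.resize(im[170:330,270:450],None,fx=3.7,fy=3.7,interpolation=cv2.INTER_CUBIC)[:,:,::-1])
c=cam("top")
for uv,z in [((363,245),.02),((392,243),.02),((421,243),.02),((351,178),.04),((429,176),.04),((431,233),.04),((355,236),.04),((308,247),.08),((312,190),.05)]: print(uv,np.round(onz(c,uv,z),3))
E
```

```text
(363, 245) [ 0.525 -0.295  0.02 ]
(392, 243) [ 0.528 -0.374  0.02 ]
(421, 243) [ 0.526 -0.454  0.02 ]
(351, 178) [ 0.709 -0.268  0.04 ]
(429, 176) [ 0.71  -0.484  0.04 ]
(431, 233) [ 0.549 -0.478  0.04 ]
(355, 236) [ 0.546 -0.273  0.04 ]
(308, 247) [ 0.512 -0.146  0.08 ]
(312, 190) [ 0.675 -0.16   0.05 ]
```

View pics/c1.png

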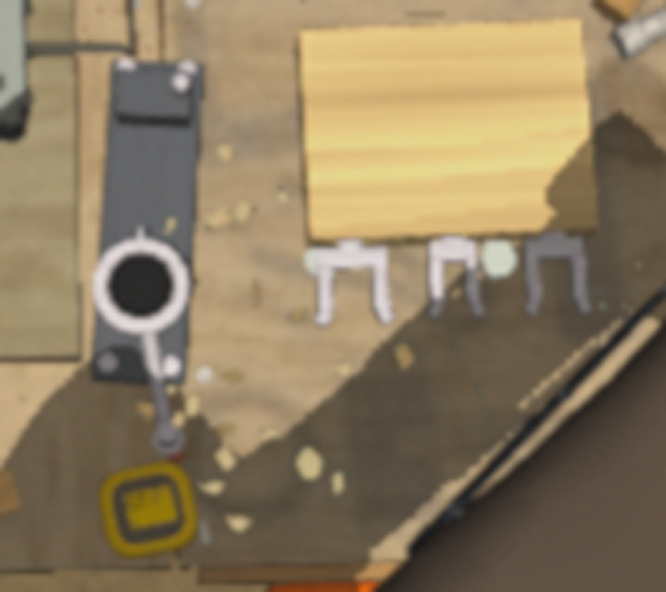

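```bash
python3 -m pendant '[[[-0.12,0.057,0,0,0,25.7,1],[-0.24,0.115,0,0,0,25.7,1],[-0.24,0.115,0,0,0,25.7,1],[-0.24,0.115,0,0,0,25.7,1],[-0.24,0.115,0,0,0,25.7,1]]]'; python3 -m pendant '[[[0,0,0,0,0,0,1],[0,0,0,0,0,0,1],[0,0,0,0,0,0,1]]]'
python3 - <<'E'
from h import *
s=r.get_state(); print(s['tcp_pos'],s['eef_rot'])
p=r.camera_params("wrist"); im=r.capture("wrist"); np.save("pics/w1.npy",im); np.save("pics/w1p.npy",p,allow_pickle=True)
cv2.imwrite("pics/w1.png",im[:,:,::-1]); print({k:np.round(v,4).tolist() for k,v in p.items()})
im=r.capture("top"); np.save("pics/top1.npy",im); cv2.imwrite("pics/top1.png",im[:,:,::-1])
E
```

```text
time_s: 0.6
tcp_pos: [0.4456, -0.4167, 0.4044]
eef_rot: [180.0, -0.0, 179.9]
contact_force: [1.3, -1.1, 0.3]
gripper_width: 0.0877
gripper_force: 0.0
time_s: 0.9
tcp_pos: [0.4446, -0.4187, 0.4044]
eef_rot: [180.0, -0.0, -180.0]
contact_force: [-0.1, -0.6, 0.1]
gripper_width: 0.0878
gripper_force: 0.0
[ 0.44455343 -0.41867971  0.40440527] [ 1.79987415e+02 -3.03049994e-02 -1.79991915e+02]
{'fx': 364.4163, 'fy': 364.4163, 'cx': 317.362, 'cy': 237.5887, 'dist_coeffs': [-0.0207, 0.0, 0.0, 0.0, 0.0], 'R': [[0.0003, 1.0, 0.0004], [0.9521, -0.0004, 0.3059], [0.3059, 0.0003, -0.9521]], 't': [0.4192, -0.4623, 0.256]}
```

View pics/w1.png

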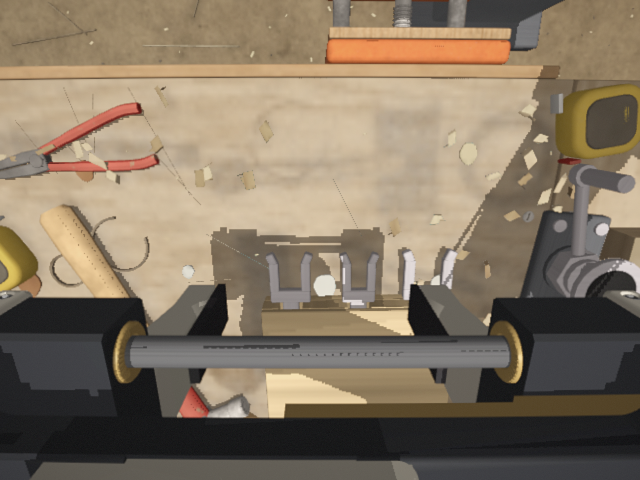

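The wrist view shows the medium jaw at about (290,275), the small at (358,275) and the large at (428,270), partly hidden. The nut pin is at (622,182) and the saddle is cut off at (610,280). Next I'll extract edges.

Run:
```python
from h import *
im=np.load("pics/w1.npy")
cv2.imwrite("pics/w1c.png",cv2.resize(im[225:315,230:470],None,fx=3.3,fy=3.3,interpolation=cv2.INTER_CUBIC)[:,:,::-1])
t=np.load("pics/top1.npy"); cv2.imwrite("pics/t1c.png",cv2.resize(t[180:325,285:440],None,fx=4,fy=4,interpolation=cv2.INTER_CUBIC)[:,:,::-1])
```

```text
(no output)
```

View pics/w1c.png

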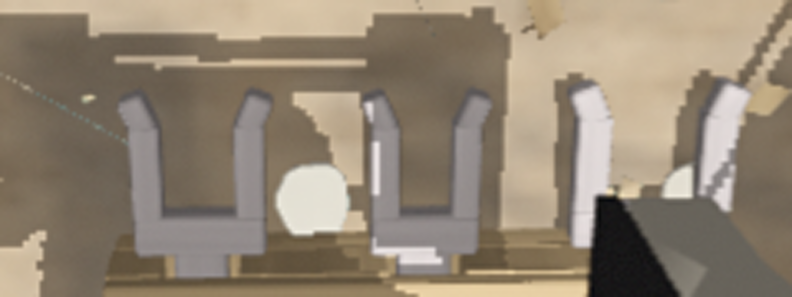

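View pics/t1c.png

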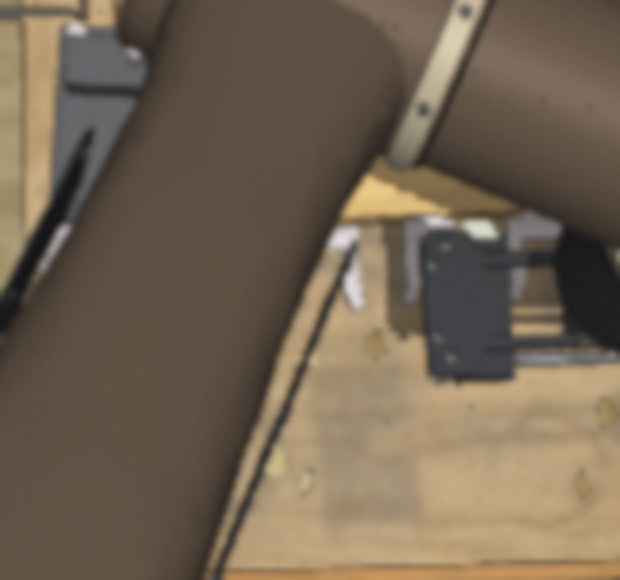

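The medium spanner is the left one in this view, with its outer head edges at crop columns 137 and 265. That ratio to the small spanner is 1.25, which matches 44/35.5.

Run:
```python
from h import *
p=np.load("pics/w1p.npy",allow_pickle=True).item()
c=(np.array([[p['fx'],0,p['cx']],[0,p['fy'],p['cy']],[0,0,1]]),np.array(p['dist_coeffs'],float),p['R'],p['t'])
f=lambda u,v:(230+u/3.3,225+v/3.3)
for n,u,v,z in [("headL",137,250,.024),("headR",266,250,.024),("openL",162,218,.024),("openR",237,218,.024),("bendL",131,128,.024),("bendR",268,128,.024),("tipL",133,98,.024),("tipR",257,98,.024),("handL",178,262,.024),("handR",231,262,.024),("smallheadL",374,250,.024),("smallheadR",477,250,.024),("smallbendL",372,128,.024),("smallbendR",484,128,.024)]:
    print(n,np.round(onz(c,f(u,v),z),4))
# pin top in wrist pic, z .086 ; jack from top0
for uv in [(622,182),(588,172)]: print("pin",uv,np.round(onz(c,uv,.086),4))
t=cam("top"); g=lambda u,v:(270+u/3.7,170+v/3.7)
for n,u,v,z in [("saddle",142,286,.08),("pin",168,436,.086),("post",182,80,.08),("restbL",115,123,.05),("restbR",192,124,.05),("tape",150,508,.036),("rackTL",300,30,.04),("rackTR",582,20,.04),("rackBL",309,238,.04),("rackBR",596,232,.04),("medL",527,245,.024),("medR",584,245,.024),("baseTL",115,62,.05),("baseBL",93,378,.016),("baseBR",183,381,.016)]:
    print(n,np.round(onz(t,g(u,v),z),4))
```

```text
headL [ 0.5508 -0.47    0.024 ]
headR [ 0.5508 -0.4269  0.024 ]
openL [ 0.539  -0.4612  0.024 ]
openR [ 0.539  -0.4364  0.024 ]
bendL [ 0.507  -0.4702  0.024 ]
bendR [ 0.507  -0.4259  0.024 ]
tipL [ 0.4967 -0.4691  0.024 ]
tipR [ 0.4967 -0.4294  0.024 ]
handL [ 0.5553 -0.4564  0.024 ]
handR [ 0.5553 -0.4386  0.024 ]
smallheadL [ 0.5509 -0.3908  0.024 ]
smallheadR [ 0.5509 -0.3563  0.024 ]
smallbendL [ 0.507  -0.3924  0.024 ]
smallbendR [ 0.507  -0.3562  0.024 ]
pin (622, 182) [ 0.4092 -0.1653  0.086 ]
pin (588, 172) [ 0.4011 -0.1962  0.086 ]
saddle [ 0.5115 -0.1472  0.08  ]
pin [ 0.405  -0.1628  0.086 ]
post [ 0.6609 -0.1793  0.08  ]
restbL [ 0.6385 -0.1298  0.05  ]
restbR [ 0.6363 -0.1859  0.05  ]
tape [ 0.3593 -0.1485  0.036 ]
rackTL [ 0.7092 -0.2683  0.04  ]
rackTR [ 0.712  -0.4793  0.04  ]
rackBL [ 0.5512 -0.2687  0.04  ]
rackBR [ 0.5501 -0.4786  0.04  ]
medL [ 0.545  -0.4305  0.024 ]
medR [ 0.5439 -0.4727  0.024 ]
baseTL [ 0.6849 -0.1307  0.05  ]
baseBL [ 0.4561 -0.1089  0.016 ]
baseBR [ 0.4522 -0.1745  0.016 ]
```

```bash
python3 -m pendant '[[[-0.04,-0.015,0.02,0,0,0,0.364],[-0.08,-0.029,0.06,0,0,0,0.364],[-0.08,-0.029,0.10,0,0,0,0.364],[-0.08,-0.029,0.14,0,0,0,0.364],[-0.08,-0.029,0.14,0,0,0,0.364]]]'; python3 -m pendant '[[[0,0,0,0,0,0,0.364],[0,0,0.02,0,0,0,0.364],[0,0,0.04,0,0,0,0.364],[0,0,0.06,0,0,0,0.364],[0,0,0.077,0,0,0,0.364]]]'; python3 -m pendant '[[[0,0,0,0,0,0,-0.2],[0,0,0,0,0,0,-0.2],[0,0,0,0,0,0,-0.2],[0,0,0,0,0,0,-0.2],[0,0,0,0,0,0,-0.2]]]' 40
```

```text
time_s: 1.5
tcp_pos: [0.5222, -0.4473, 0.2576]
eef_rot: [179.6, -0.6, 179.8]
contact_force: [-1.2, 0.0, -1.5]
gripper_width: 0.0607
gripper_force: 0.0
time_s: 2.0
tcp_pos: [0.5256, -0.4485, 0.1909]
eef_rot: [-179.8, 0.3, -180.0]
contact_force: [-0.1, 1.5, -0.5]
gripper_width: 0.06
gripper_force: 0.0
time_s: 2.5
tcp_pos: [0.5256, -0.448, 0.1901]
eef_rot: [-179.9, 0.2, -180.0]
contact_force: [-0.3, -1.1, 8.1]
gripper_width: 0.0436
gripper_force: 40.0
```

```bash
python3 -m pendant '[[[0,0,-0.004,0,0,0,-0.2],[0.015,0,-0.004,0,0,0,-0.2],[0.035,0,-0.004,0,0,0,-0.2],[0.055,0,-0.004,0,0,0,-0.2],[0.075,0,-0.004,0,0,0,-0.2]]]'; python3 -m pendant '[[[0.02,0,0,0,0,0,-0.2],[0.04,0,0,0,0,0,-0.2],[0.06,0,0,0,0,0,-0.2],[0.08,0,0,0,0,0,-0.2],[0.09,0,0,0,0,0,-0.2]]]';  python3 -m pendant '[[[0.005,0,0,0,0,0,-0.2],[0.005,0,0,0,0,0,-0.2],[0.005,0,0,0,0,0,-0.2]]]'
python3 - <<'E'
from h import *
s=r.get_state(); print(s['tcp_pos'])
im=r.capture("scene"); cv2.imwrite("pics/s2.png",im[200:420,220:520,::-1].repeat(2,0).repeat(2,1))
E
```

```text
time_s: 3.0
tcp_pos: [0.4483, -0.447, 0.1916]
eef_rot: [180.0, -0.0, -180.0]
contact_force: [0.5, -0.5, -1.1]
gripper_width: 0.0438
gripper_force: 40.0
time_s: 3.5
tcp_pos: [0.3575, -0.4469, 0.1915]
eef_rot: [179.9, -0.1, 180.0]
contact_force: [0.1, 0.9, -1.7]
gripper_width: 0.0436
gripper_force: 40.0
time_s: 3.8
tcp_pos: [0.3555, -0.4476, 0.1918]
eef_rot: [-180.0, 0.0, -180.0]
contact_force: [0.3, 0.0, -1.7]
gripper_width: 0.0434
gripper_force: 40.0
[ 0.35546934 -0.44755964  0.19178543]
```

View pics/s2.png

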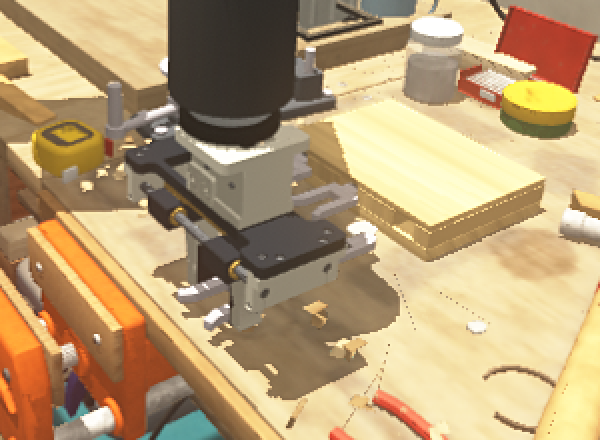

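The spanner is clear of the rack and held level, with its prong tips at about (190,290) and (215,318) and its handle end near the rack. Now I'll lay it down.

```bash
python3 -m pendant '[[[-0.01,0,0.004,0,0,0,-0.2],[-0.01,0,0.008,0,0,0,-0.2],[-0.01,0,0.0105,0,0,0,-0.2],[-0.01,0,0.0105,0,0,0,-0.2],[-0.01,0,0.0105,0,0,0,0.5]]]'; python3 -m pendant '[[[0,0,0,0,0,0,0.5],[0,0,0,0,0,0,0.5],[0,0,-0.01,0,0,0,0.5],[0,0,-0.04,0,0,0,0.7],[0,0,-0.08,0,0,0,0.7]]]';  python3 -m pendant '[[[0,0,-0.05,0,0,0,0.7],[0,0,-0.10,0,0,0,0.7],[0,0,-0.12,0,0,0,0.7],[0,0,-0.12,0,0,0,0.7],[0,0,-0.12,0,0,0,0.7]]]'
python3 - <<'E'
from h import *
s=r.get_state(); print(s['tcp_pos'])
p=r.camera_params("wrist"); im=r.capture("wrist"); np.save("pics/w2.npy",im); np.save("pics/w2p.npy",p,allow_pickle=True)
cv2.imwrite("pics/w2.png",im[:,:,::-1])
E
```

```text
time_s: 4.35
tcp_pos: [0.3649, -0.4473, 0.181]
eef_rot: [180.0, -0.0, -180.0]
contact_force: [1.4, -0.4, -0.3]
gripper_width: 0.0472
gripper_force: 0.0
time_s: 4.85
tcp_pos: [0.3643, -0.447, 0.2613]
eef_rot: [179.9, -0.2, -180.0]
contact_force: [1.1, -0.2, 0.5]
gripper_width: 0.0733
gripper_force: 0.0
time_s: 5.35
tcp_pos: [0.3645, -0.4471, 0.3821]
eef_rot: [-180.0, 0.1, -180.0]
contact_force: [-0.4, 0.5, -1.8]
gripper_width: 0.0745
gripper_force: 0.0
[ 0.36451469 -0.44708769  0.38214925]
```

View pics/w2.png

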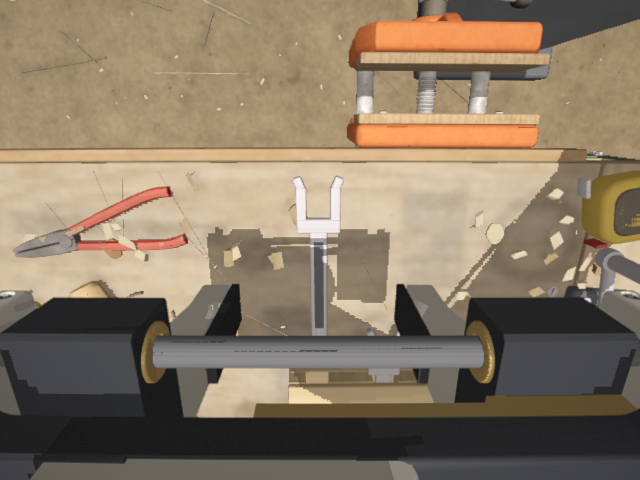

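The spanner lies flat: tips at row 178, head edge at row 234, handle centre line at column 319 and parallel to x.

Run:
```python
from h import *
p=np.load("pics/w2p.npy",allow_pickle=True).item()
c=(np.array([[p['fx'],0,p['cx']],[0,p['fy'],p['cy']],[0,0,1]]),np.array(p['dist_coeffs'],float),p['R'],p['t'])
im=np.load("pics/w2.npy").astype(int)
for v in (225,250,265,290,315):
    row=im[v]; g=row.sum(1)/3; print(v,g[290:352].astype(int).tolist())
for n,u,v in [("tip",319,178),("head",319,234),("hl",309,250),("hr",328,250),("hl2",312,315),("hr2",327,315),("headL",298,229),("headR",340,229)]: print(n,np.round(onz(c,(u,v),.01),4))
```

```text
225 [190, 189, 188, 189, 188, 181, 180, 218, 238, 238, 238, 238, 238, 238, 238, 239, 238, 238, 238, 238, 238, 238, 238, 238, 239, 239, 239, 238, 239, 239, 239, 238, 238, 238, 238, 238, 238, 238, 238, 239, 238, 239, 238, 238, 238, 239, 238, 238, 235, 216, 185, 200, 202, 201, 201, 201, 201, 201, 200, 199, 197, 196]
250 [111, 111, 111, 111, 110, 110, 110, 110, 109, 110, 111, 111, 112, 114, 114, 115, 116, 116, 117, 120, 139, 154, 160, 152, 89, 79, 81, 81, 80, 82, 80, 80, 82, 113, 153, 151, 131, 102, 104, 105, 105, 106, 104, 106, 105, 107, 109, 109, 111, 112, 113, 114, 114, 116, 116, 116, 116, 117, 116, 116, 115, 115]
265 [119, 121, 120, 122, 122, 120, 121, 120, 119, 119, 121, 119, 119, 120, 119, 118, 118, 118, 117, 117, 126, 151, 160, 151, 89, 78, 78, 80, 78, 79, 81, 79, 84, 114, 153, 149, 130, 113, 136, 156, 197, 199, 198, 199, 200, 199, 191, 128, 116, 119, 119, 119, 120, 119, 120, 120, 119, 120, 119, 120, 120, 119]
290 [124, 124, 123, 124, 122, 122, 122, 122, 122, 121, 122, 122, 123, 123, 123, 123, 122, 121, 120, 119, 119, 145, 157, 153, 117, 80, 76, 77, 78, 76, 77, 79, 84, 113, 152, 150, 131, 114, 124, 126, 124, 124, 124, 123, 123, 122, 124, 123, 124, 124, 125, 124, 125, 125, 125, 125, 126, 125, 125, 125, 124, 125]
315 [101, 101, 102, 100, 103, 103, 101, 101, 102, 102, 101, 102, 102, 104, 103, 103, 104, 104, 105, 106, 110, 129, 148, 152, 132, 82, 75, 77, 76, 77, 79, 79, 79, 100, 150, 149, 132, 114, 121, 121, 120, 120, 119, 119, 118, 119, 118, 117, 116, 118, 116, 116, 116, 116, 117, 116, 115, 115, 114, 115, 125, 124]
tip [ 0.3353 -0.4465  0.01  ]
head [ 0.392  -0.4465  0.01  ]
hl [ 0.4093 -0.4567  0.01  ]
hr [ 0.4093 -0.4372  0.01  ]
hl2 [ 0.4848 -0.454   0.01  ]
hr2 [ 0.4848 -0.4376  0.01  ]
headL [ 0.3867 -0.4677  0.01  ]
headR [ 0.3867 -0.4253  0.01  ]
```

```bash
python3 -m pendant '[[[-0.025,0,0.03,0,0,0,0.136],[-0.053,0,0.07,0,0,0,0.136],[-0.053,0,0.11,0,0,0,0.136],[-0.053,0,0.14,0,0,0,0.136],[-0.053,0,0.16,0,0,0,0.136]]]'; python3 -m pendant '[[[0,0,0.015,0,0,0,0.136],[0,0,0.03,0,0,0,0.136],[0,0,0.041,0,0,0,0.136],[0,0,0.041,0,0,0,0.136],[0,0,0.041,0,0,0,-0.8]]]'; python3 -m pendant '[[[0,0,0,0,0,0,-0.8],[0,0,0,0,0,0,-0.8],[0,0,0,0,0,0,-0.8],[0,0,0,0,0,0,-0.8]]]' 40
```

```text
time_s: 5.9
tcp_pos: [0.4167, -0.4464, 0.2168]
eef_rot: [179.8, -0.3, -180.0]
contact_force: [-0.8, 0.5, 0.2]
gripper_width: 0.0504
gripper_force: 0.0
time_s: 6.4
tcp_pos: [0.4176, -0.4472, 0.1794]
eef_rot: [180.0, -0.1, -180.0]
contact_force: [-0.3, -0.2, -0.8]
gripper_width: 0.0459
gripper_force: 0.0
time_s: 6.8
tcp_pos: [0.4178, -0.4473, 0.1801]
eef_rot: [180.0, -0.0, -180.0]
contact_force: [0.3, 0.1, -0.6]
gripper_width: 0.0178
gripper_force: 40.0
```

```bash
python3 -m pendant '[[[0,0,-0.03,0,0,0,-0.8],[0,0,-0.07,0,0,0,-0.8],[0,0,-0.11,0,0,0,-0.8],[-0.02,0.03,-0.14,0,0,0,-0.8],[-0.04,0.07,-0.16,0,0,0,-0.8]]]'; python3 -m pendant '[[[-0.02,0.03,-0.02,0,0,2,-0.8],[-0.04,0.07,-0.04,0,0,5,-0.8],[-0.06,0.11,-0.05,0,0,5,-0.8],[-0.06,0.15,-0.05,0,0,5,-0.8],[-0.06,0.15,-0.05,0,0,5,-0.8]]]'; python3 -m pendant '[[[0,0,0,0,0,0,-0.8],[0,0,0,0,0,0,-0.8],[0,0,0,0,0,0,-0.8],[0,0,0,0,0,0,-0.8]]]' 40
python3 - <<'E'
from h import *
s=r.get_state(); print(s['tcp_pos'],s['eef_rot'])
p=r.camera_params("wrist"); im=r.capture("wrist"); np.save("pics/w3.npy",im); np.save("pics/w3p.npy",p,allow_pickle=True)
cv2.imwrite("pics/w3.png",im[:,:,::-1])
E
```

```text
time_s: 7.3
tcp_pos: [0.458, -0.3779, 0.3427]
eef_rot: [-179.9, 0.1, 179.9]
contact_force: [1.9, -0.1, -0.7]
gripper_width: 0.0177
gripper_force: 40.0
time_s: 7.8
tcp_pos: [0.518, -0.2236, 0.3905]
eef_rot: [179.9, 0.0, 175.2]
contact_force: [-0.3, 0.4, -1.9]
gripper_width: 0.0173
gripper_force: 40.0
time_s: 8.2
tcp_pos: [0.5176, -0.2282, 0.3899]
eef_rot: [-180.0, -0.0, 174.9]
contact_force: [-0.5, -0.3, -2.3]
gripper_width: 0.0174
gripper_force: 40.0
[ 0.51760588 -0.22822877  0.38987954] [-1.79998772e+02 -2.97628731e-02  1.74929446e+02]
```

View pics/w3.png

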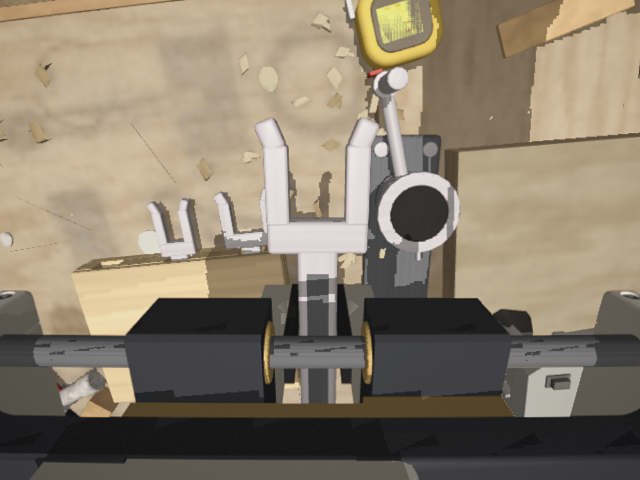

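The view shows the held spanner's head edges at (268,238) and (366,238), its tips at row 122 and its handle at column 317. The saddle disc is centred at about (419,211), the pin top is at (397,80), and the jack base's front edge is at row 136, columns 370 to 440. I'll measure these by code.

```bash
cat > m.py <<'E'
from h import *
def load(k):
    p=np.load(f"pics/{k}p.npy",allow_pickle=True).item()
    return np.load(f"pics/{k}.npy"),(np.array([[p['fx'],0,p['cx']],[0,p['fy'],p['cy']],[0,0,1]]),np.array(p['dist_coeffs'],float),np.array(p['R']),np.array(p['t']))
def circ(im,cx,cy,r0,r1,th=60):
    "largest radial brightness drop/rise beyond r0"
    g=cv2.GaussianBlur(cv2.cvtColor(im,cv2.COLOR_RGB2GRAY),(3,3),0).astype(float); P=[]
    for a in np.radians(np.arange(0,360,4)):
        rr=np.arange(r0,r1,.5); xs=cx+rr*np.cos(a); ys=cy+rr*np.sin(a)
        v=cv2.remap(g.astype(np.float32),xs.astype(np.float32)[None],ys.astype(np.float32)[None],1)[0]
        d=np.abs(np.diff(v)); i=d.argmax()
        if d[i]>8: P.append((cx+rr[i]*np.cos(a),cy+rr[i]*np.sin(a)))
    return np.array(P)
def planefit(c,P,z):
    Q=np.array([onz(c,p,z) for p in P])[:,:2]
    for _ in range(6):
        A=np.c_[2*Q,np.ones(len(Q))]; s=np.linalg.lstsq(A,(Q**2).sum(1),rcond=None)[0]; R=np.sqrt(s[2]+s[0]**2+s[1]**2)
        e=np.abs(np.hypot(*(Q-s[:2]).T)-R); Q=Q[e<max(2*np.median(e),.0005)]
    return s[:2],R,len(Q),np.median(e)
E
python3 - <<'E'
from m import *
im,c=load("w3")
print("inner",planefit(c,circ(im,419,211,22,34),.08)); print("outer",planefit(c,circ(im,419,211,36,46),.08))
print("pin",planefit(c,circ(im,397,80,5,16),.086))
g=cv2.cvtColor(im,cv2.COLOR_RGB2GRAY)
for v in (265,285): print(v,g[v,285:350].tolist())
for v in (235,200,175): print(v,g[v,255:290:1].tolist(),g[v,340:380].tolist())
print('col',g[215:262,285].tolist())
print('col317',g[215:262,317].tolist(), 'base',[ (v,g[v,355:450:1].tolist()) for v in (160,)])
hsv=cv2.cvtColor(im,cv2.COLOR_RGB2HSV)
for u,v in [(384,135),(440,136),(369,265),(437,265),(420,255)]: print(u,v,np.round(onz(c,(u,v),.016),4))
E
```

```text
inner (array([ 0.51491383, -0.14498777]), np.float64(0.023659515244883862), 81, np.float64(0.00016998358955995843))
outer (array([ 0.51449153, -0.14527377]), np.float64(0.033545243319774175), 61, np.float64(0.0001446523809741987))
pin (array([ 0.4105188 , -0.16137095]), np.float64(0.007212439364896997), 69, np.float64(0.00015790440287151864))
265 [81, 84, 98, 106, 106, 108, 107, 106, 105, 105, 105, 102, 116, 167, 195, 206, 217, 221, 221, 221, 220, 219, 220, 218, 218, 218, 218, 218, 218, 218, 218, 218, 218, 220, 220, 220, 220, 219, 218, 218, 219, 219, 218, 218, 216, 215, 215, 214, 213, 204, 193, 177, 106, 102, 105, 109, 145, 196, 201, 199, 199, 200, 200, 197, 184]
285 [94, 95, 94, 95, 94, 94, 80, 28, 18, 20, 18, 22, 42, 92, 126, 132, 139, 143, 142, 143, 141, 121, 74, 69, 70, 69, 69, 70, 72, 71, 71, 70, 70, 69, 71, 69, 70, 69, 69, 70, 72, 68, 70, 91, 137, 136, 135, 135, 134, 126, 119, 106, 54, 18, 16, 21, 19, 19, 45, 90, 101, 95, 95, 95, 96]
235 [225, 225, 225, 225, 226, 228, 222, 158, 146, 147, 147, 144, 143, 191, 203, 214, 222, 221, 222, 221, 221, 221, 221, 221, 220, 221, 221, 221, 2
[... 1388 characters left out ...]
218, 218, 208, 205, 214, 218, 218, 218, 219, 218, 218, 218, 218] base [(160, [229, 227, 226, 225, 225, 225, 225, 225, 224, 225, 224, 224, 222, 211, 195, 168, 125, 124, 127, 129, 129, 127, 128, 132, 129, 126, 126, 129, 130, 130, 129, 129, 118, 75, 68, 70, 87, 125, 157, 174, 185, 196, 207, 217, 219, 217, 209, 203, 197, 180, 145, 126, 125, 126, 125, 126, 126, 127, 126, 123, 123, 122, 124, 124, 126, 124, 125, 108, 74, 70, 71, 70, 72, 102, 124, 105, 73, 69, 69, 72, 69, 67, 63, 64, 94, 112, 115, 116, 116, 95, 69, 66, 68, 70, 71])]
384 135 [ 0.4533 -0.1604  0.016 ]
440 136 [ 0.4588 -0.1078  0.016 ]
369 265 [ 0.5834 -0.1805  0.016 ]
437 265 [ 0.5898 -0.1093  0.016 ]
420 255 [ 0.5769 -0.1272  0.016 ]
```

Run:
```python
from m import *
im,c=load("w3"); tcp=np.array([.5176,-.2282]); a=np.radians(174.93); tx=np.array([np.cos(a),np.sin(a)]); ty=np.array([np.sin(a),-np.cos(a)])
for n,u,v in [("headend",317,253),("openb",317,223),("hL",267.5,235),("hR",366.5,235),("pL",265.5,175),("pR",369.5,175),("h265",317.3,265),("h285",317.4,285)]:
    q=onz(c,(u,v),.22)[:2]; print(n,q.round(4),"tool",np.round([(q-tcp)@tx,(q-tcp)@ty],4))
for v in (118,120,122,124,126): print(v,cv2.cvtColor(im,cv2.COLOR_RGB2GRAY)[v,255:285].tolist())
print(im[250:264,412:428].mean(2).astype(int))
```

```text
headend [ 0.4903 -0.2267] tool [ 0.0273 -0.0009]
openb [ 0.4767 -0.2255] tool [ 0.041  -0.0009]
hL [ 0.4801 -0.2473] tool [ 0.0356 -0.0223]
hR [ 0.4839 -0.2046] tool [0.0356 0.0205]
pL [ 0.4544 -0.2448] tool [ 0.0615 -0.0221]
pR [ 0.4582 -0.2022] tool [0.0615 0.0207]
h265 [ 0.496  -0.2271] tool [ 0.0217 -0.0008]
h285 [ 0.5057 -0.2279] tool [ 0.0119 -0.0008]
118 [182, 181, 182, 182, 182, 182, 183, 183, 182, 181, 178, 165, 160, 163, 168, 176, 178, 157, 137, 150, 171, 171, 168, 167, 167, 167, 168, 168, 168, 167]
120 [183, 183, 183, 183, 182, 182, 179, 169, 164, 163, 174, 185, 195, 202, 205, 207, 203, 189, 164, 128, 111, 154, 171, 171, 171, 170, 170, 170, 169, 169]
122 [183, 180, 165, 167, 157, 171, 176, 192, 202, 208, 213, 217, 222, 227, 231, 228, 218, 207, 193, 166, 101, 103, 141, 175, 174, 173, 172, 171, 171, 171]
124 [175, 172, 192, 200, 205, 210, 214, 218, 221, 225, 228, 230, 233, 235, 236, 235, 228, 217, 205, 192, 163, 124, 111, 156, 177, 177, 176, 174, 173, 173]
126 [180, 192, 205, 209, 213, 217, 220, 223, 224, 226, 228, 230, 232, 234, 235, 235, 234, 226, 216, 204, 191, 160, 118, 
[... 273 characters left out ...]
  80  88 118 120 120 122 123]
 [122 125 121 109 126 175 215 208 158  78  90 120 122 120 123 124]
 [123 124 121 109 126 174 215 208 156  78  90 120 122 121 122 123]
 [123 125 118 104 126 174 215 209 161  79  90 120 121 121 124 124]
 [123 126 119 104 127 174 214 208 160  85  92 120 121 120 123 124]
 [123 126 120 109 128 175 215 208 163 121 119 122 122 121 123 123]
 [124 126 119 110 129 176 216 206 155 124 122 120 122 122 122 123]
 [125 126 124 120 121 135 157 150 127 122 122 121 120 122 121 122]
 [125 127 125 123 121 122 123 122 121 123 122 121 121 123 123 120]
 [124 127 124 124 122 121 122 122 122 123 123 122 121 122 122 119]
 [125 127 124 124 123 122 122 121 124 121 122 122 122 122 124 120]]
```

Run:
```python
from m import *
im,c=load("w3"); 
g=cv2.cvtColor(im,cv2.COLOR_RGB2GRAY).astype(int)
K,d,R,t=c; print("saddle ctr px",proj(c,[[.5147,-.1451,.08]]))
for z in (.05,.06,.07,.075):
    q=onz(c,(418.3,256),z)[:2]-[.5147,-.1451]; print("pointer",z,np.degrees(np.arctan2(q[1],q[0])).round(1),np.hypot(*q).round(4))
# right edge of plate : print rows
for v in list(range(140,172,8))+list(range(245,300,8)): print(v,im[v,425:450].mean(1).astype(int).tolist() if 0 else g[v,424:452].tolist())
for v in range(258,300,8): print(v,g[v,355:380].tolist())
for u in range(392,440,8): print(u,g[125:146,u].tolist())
```

```text
saddle ctr px [[418.7924114  213.45350776]]
pointer 0.05 8.4 0.05
pointer 0.06 5.9 0.0457
pointer 0.07 2.8 0.0415
pointer 0.075 1.1 0.0394
140 [70, 73, 71, 71, 69, 68, 70, 70, 68, 70, 70, 69, 70, 69, 69, 64, 64, 100, 114, 115, 114, 114, 116, 118, 119, 119, 119, 119]
148 [142, 142, 141, 140, 139, 139, 138, 139, 137, 137, 136, 138, 137, 111, 73, 61, 82, 104, 114, 115, 115, 117, 116, 113, 108, 106, 104, 103]
156 [70, 77, 89, 100, 107, 117, 129, 123, 100, 85, 75, 69, 68, 65, 62, 78, 103, 115, 115, 114, 93, 68, 66, 68, 70, 71, 70, 71]
164 [70, 71, 70, 71, 102, 125, 107, 72, 69, 71, 69, 68, 69, 63, 69, 100, 115, 116, 117, 116, 96, 69, 66, 66, 68, 70, 69, 69]
245 [220, 220, 220, 219, 219, 219, 219, 218, 219, 219, 219, 221, 220, 218, 205, 171, 142, 124, 107, 82, 66, 64, 65, 65, 64, 66, 67, 65]
253 [120, 120, 122, 123, 119, 100, 76, 99, 111, 111, 111, 113, 115, 115, 117, 118, 117, 117, 100, 71, 65, 65, 64, 63, 63, 63, 63, 63]
261 [121, 123, 123, 120, 101, 72, 96, 115, 116, 117, 118, 118, 118, 120, 120, 121, 119, 118, 102, 70, 65, 65, 65, 64, 65, 64, 65, 61]
269 [120, 124, 122, 104, 71, 97, 12
[... 1098 characters left out ...]
, 43, 40, 39, 41, 41, 39, 39, 39, 39, 37, 34, 36, 33, 37, 35]
392 [220, 218, 216, 214, 213, 211, 209, 207, 205, 203, 201, 199, 197, 195, 194, 192, 190, 188, 185, 184, 183]
400 [176, 176, 170, 163, 165, 169, 172, 174, 171, 166, 167, 174, 182, 186, 188, 192, 194, 195, 196, 198, 200]
408 [186, 186, 186, 186, 186, 185, 184, 183, 182, 145, 96, 102, 116, 121, 125, 126, 128, 127, 127, 127, 126]
416 [185, 186, 187, 188, 187, 185, 184, 183, 181, 148, 99, 101, 113, 117, 122, 123, 123, 123, 123, 123, 122]
424 [109, 109, 110, 110, 109, 110, 109, 111, 111, 90, 62, 58, 64, 67, 69, 70, 69, 70, 69, 80, 106]
432 [115, 117, 116, 116, 115, 116, 116, 115, 116, 93, 61, 59, 63, 67, 69, 68, 73, 113, 136, 140, 137]
```

Run:
```python
from m import *
im,c=load("w3")
def ang(a,b,z):
    p,q=onz(c,a,z),onz(c,b,z); return p.round(4),q.round(4),np.degrees(np.arctan2(*(q-p)[1::-1])).round(2)
print(ang((440.5,140),(428,277),.016)); print(ang((362.5,258),(361.7,282),0)); print(ang((367,258),(367.2,282),.016)); print(ang((432,134.3),(408,134.3),.016))
```

```text
(array([ 0.4625, -0.1073,  0.016 ]), array([ 0.6027, -0.1187,  0.016 ]), np.float64(-4.64))
(array([ 0.5812, -0.1853,  0.    ]), array([ 0.6097, -0.1877,  0.    ]), np.float64(-4.69))
(array([ 0.5753, -0.1822,  0.016 ]), array([ 0.6027, -0.1833,  0.016 ]), np.float64(-2.24))
(array([ 0.4566, -0.1154,  0.016 ]), array([ 0.4546, -0.1379,  0.016 ]), np.float64(-94.91))
```

Run:
```python
from h import *
a=np.load("pics/top0.npy")[120:260,230:330]; im=r.capture("scene"); np.save("pics/s3.npy",im); b=im[90:270,220:400]
A=cv2.resize(a,None,fx=3.5,fy=3.5,interpolation=cv2.INTER_CUBIC); B=cv2.resize(b,None,fx=2.5,fy=2.5,interpolation=cv2.INTER_CUBIC)
C=np.zeros((500,800,3),np.uint8); C[:490,:350]=A; C[:450,350:800]=B; cv2.imwrite("pics/comp.png",C[:,:,::-1])
c=cam("top")
for z in (.05,.1,.15): print(z,onz(c,(275,203),z).round(3),onz(c,(306,186),z).round(3))
```

```text
0.05 [ 0.641 -0.059  0.05 ] [ 0.687 -0.144  0.05 ]
0.1 [ 0.627 -0.063  0.1  ] [ 0.671 -0.145  0.1  ]
0.15 [ 0.613 -0.067  0.15 ] [ 0.656 -0.146  0.15 ]
```

View pics/comp.png

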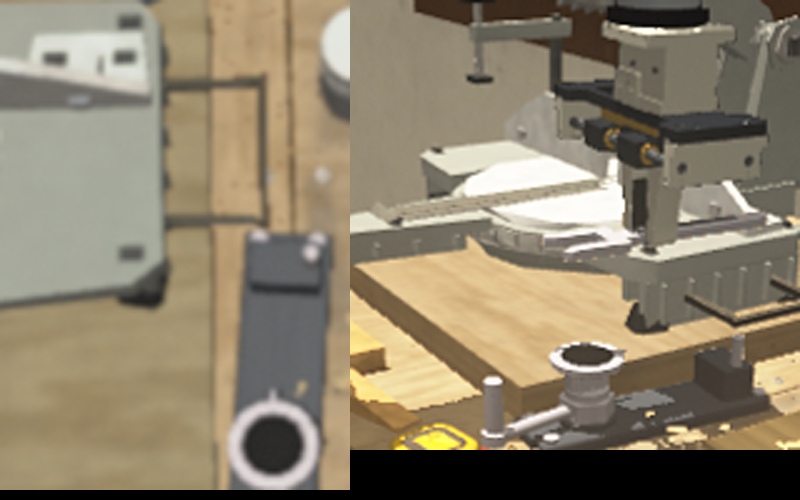

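The composite shows the saw table's front corner at top (277,203) / scene (330,200), and the wire corner at top (306,184) / scene (374,219). I'll triangulate their heights.

Run:
```python
from h import *
T,S=cam("top"),cam("scene")
for n,a,b in [("table",(277,203),(330,200)),("table2",(275,200),(332,197)),("wire",(305.7,184.3),(374,218.8))]:
    o1,v1=ray(T,a);o2,v2=ray(S,b); k=np.linalg.lstsq(np.c_[v1,-v2],o2-o1,rcond=None)[0]; p,q=o1+k[0]*v1,o2+k[1]*v2; print(n,((p+q)/2).round(3),"gap",np.linalg.norm(p-q).round(4))
```

```text
table [ 0.616 -0.066  0.116] gap 0.0144
table2 [ 0.624 -0.062  0.121] gap 0.0125
wire [ 0.684 -0.145  0.078] gap 0.0025
```

Run:
```python
from h import *
T,S=cam("top"),cam("scene")
for z in (.08,.09,.1,.11,.12,.13): print(z,[((proj(S,onz(T,p,z))[0]-[220,90])*2.5+[350,0]).round(0).tolist() for p in ((276,200),(276,180),(275,160))])
im=np.load("pics/s3.npy"); g=cv2.cvtColor(im,cv2.COLOR_RGB2GRAY)
for u in (336,345,355,365,375,385): print(u,(u-220)*2.5+350,g[165:225,u].tolist())
```

```text
0.08 [[650.0, 303.0], [695.0, 294.0], [736.0, 284.0]]
0.09 [[649.0, 295.0], [693.0, 286.0], [734.0, 276.0]]
0.1 [[647.0, 286.0], [691.0, 277.0], [732.0, 268.0]]
0.11 [[646.0, 277.0], [690.0, 268.0], [731.0, 259.0]]
0.12 [[644.0, 268.0], [688.0, 260.0], [729.0, 251.0]]
0.13 [[643.0, 259.0], [687.0, 251.0], [727.0, 242.0]]
336 640.0 [50, 49, 50, 50, 51, 51, 51, 51, 51, 51, 52, 51, 52, 52, 49, 85, 133, 87, 129, 124, 110, 105, 142, 209, 150, 152, 221, 217, 157, 116, 120, 120, 120, 120, 120, 120, 120, 119, 118, 118, 118, 118, 118, 118, 118, 117, 118, 120, 120, 118, 95, 57, 58, 59, 59, 60, 60, 56, 102, 198]
345 662.5 [111, 113, 114, 115, 114, 114, 115, 114, 115, 115, 115, 115, 115, 115, 115, 116, 118, 119, 119, 121, 122, 118, 130, 198, 224, 223, 224, 226, 214, 136, 103, 106, 105, 106, 107, 106, 105, 109, 135, 149, 111, 113, 113, 112, 112, 113, 114, 113, 113, 113, 112, 110, 110, 113, 105, 66, 51, 93, 186, 201]
355 687.5 [159, 158, 157, 156, 156, 155, 153, 150, 146, 147, 179, 226, 225, 185, 67, 111, 134, 107, 102, 115, 173, 224, 221, 222, 223, 227, 214, 112, 103, 105, 105, 104, 106, 105, 105
[... 338 characters left out ...]
, 112, 113, 113, 118, 125, 125, 112, 51, 45, 100, 186, 186, 186, 187, 187, 188, 190, 196]
375 737.5 [118, 179, 244, 253, 255, 254, 232, 171, 151, 154, 151, 132, 127, 133, 104, 104, 109, 142, 187, 222, 221, 222, 201, 106, 100, 102, 102, 102, 104, 103, 100, 100, 109, 106, 107, 106, 107, 109, 108, 109, 109, 112, 111, 111, 114, 114, 113, 105, 107, 153, 205, 181, 110, 71, 37, 89, 186, 193, 164, 136]
385 762.5 [155, 97, 100, 101, 101, 100, 103, 101, 99, 117, 148, 123, 100, 106, 105, 111, 129, 125, 165, 230, 202, 105, 100, 103, 102, 102, 103, 103, 100, 98, 111, 105, 106, 108, 107, 108, 108, 112, 112, 114, 113, 114, 114, 117, 115, 104, 116, 173, 192, 142, 100, 45, 51, 126, 207, 192, 129, 89, 90, 87]
```

```bash
cat > tgt.py <<'E'
from h import *
from scipy.spatial.transform import Rotation as Rn
AX=np.array([.5145,-.1450]); YAW=-5.07; J=np.array([.0622,0,.175])
def go(d,zj,phi,lat=0.,tcp=None,rot=None,yaw=YAW):
    s=r.get_state(); tcp=s['tcp_pos'] if tcp is None else np.array(tcp); R0=Rn.from_euler('xyz',s['eef_rot'] if rot is None else rot,degrees=True)
    a=np.radians(YAW); ex=np.array([np.cos(a),np.sin(a),0]); ey=np.array([-np.sin(a),np.cos(a),0])
    jaw=np.r_[AX,zj]+d*ex+lat*ey
    R=Rn.from_euler('xyz',[180,0,180+yaw],degrees=True)*Rn.from_rotvec([0,-phi,0],degrees=True)
    T=jaw-R.apply(J); return np.round(R0.inv().apply(T-tcp),4),np.round((R0.inv()*R).as_rotvec(degrees=True),2),T.round(4)
def jaw():
    s=r.get_state(); R=Rn.from_euler('xyz',s['eef_rot'],degrees=True); a=np.radians(YAW)
    p=s['tcp_pos']+R.apply(J); q=p-np.r_[AX,0]; print("jaw d,lat,z",np.round([q[0]*np.cos(a)+q[1]*np.sin(a),-q[0]*np.sin(a)+q[1]*np.cos(a),p[2]],4),"spannerx",R.apply([-1,0,0]).round(3),"F",s['contact_force'].round(1),"M",s['moment'].round(2),"g",round(s['gripper_width'],4))
E
python3 - <<'E'
from tgt import *
jaw()
for a in [(66,.11,6),(62,.06,6),(50,.06,6),(30,.06,6),(10,.059,6),(0,.058,6),(0,.056,1)]: print(a,*go(a[0]/1e3,*a[1:]))
E
```

```text
jaw d,lat,z [-0.0518 -0.0825  0.215 ] spannerx [ 0.996 -0.088 -0.   ] F [-0.7  0.3 -1.6] M [-0.05 -0.01  0.01] g 0.0173
(66, 0.11, 6) [-0.0991  0.0825  0.0994] [-0.   -6.02  0.01] [ 0.6236 -0.1547  0.2905]
(62, 0.06, 6) [-0.0951  0.0825  0.1494] [-0.   -6.02  0.01] [ 0.6197 -0.1543  0.2405]
(50, 0.06, 6) [-0.0831  0.0825  0.1494] [-0.   -6.02  0.01] [ 0.6077 -0.1533  0.2405]
(30, 0.06, 6) [-0.0631  0.0825  0.1494] [-0.   -6.02  0.01] [ 0.5878 -0.1515  0.2405]
(10, 0.059, 6) [-0.0431  0.0825  0.1504] [-0.   -6.02  0.01] [ 0.5679 -0.1497  0.2395]
(0, 0.058, 6) [-0.0331  0.0825  0.1514] [-0.   -6.02  0.01] [ 0.5579 -0.1489  0.2385]
(0, 0.056, 1) [-0.0487  0.0825  0.1579] [-0.   -1.02  0.01] [ 0.5734 -0.1502  0.2321]
```

```bash
python3 -m pendant '[[[-0.03,0.027,0,0,-2,0,-0.8],[-0.065,0.055,0.02,0,-4,0,-0.8],[-0.099,0.0825,0.04,0,-6,0,-0.8],[-0.099,0.0825,0.07,0,-6,0,-0.8],[-0.099,0.0825,0.099,0,-6,0,-0.8]]]'; python3 -m pendant '[[[0,0,0,0,0,0,-0.8],[0,0,0,0,0,0,-0.8],[0,0,0,0,0,0,-0.8],[0,0,0,0,0,0,-0.8]]]' 40
python3 - <<'E'
from tgt import *
jaw(); print(go(.062,.061,6),r.get_state()['eef_rot'])
p=r.camera_params("wrist"); im=r.capture("wrist"); np.save("pics/w4.npy",im); np.save("pics/w4p.npy",p,allow_pickle=True)
from m import *
im,c=load("w4"); px=proj(c,[[.5145,-.145,.08]])[0]; print(px)
for r0,r1 in ((.021,.027),(.030,.038)):
    k=364/np.linalg.norm(-c[2].T@c[3]-[.5145,-.145,.08]); P=circ(im,*px,r0*k,r1*k); print(planefit(c,P,.08))
E
```

```text
time_s: 8.8
tcp_pos: [0.6244, -0.1531, 0.2897]
eef_rot: [180.0, 6.0, 175.1]
contact_force: [-0.1, -0.2, -1.4]
gripper_width: 0.0173
gripper_force: 40.0
time_s: 9.2
tcp_pos: [0.6241, -0.1541, 0.2932]
eef_rot: [180.0, 6.2, 175.0]
contact_force: [0.0, 0.1, -0.9]
gripper_width: 0.0174
gripper_force: 40.0
jaw d,lat,z [0.067  0.0006 0.1126] spannerx [ 0.99  -0.087  0.108] F [ 0.   0.1 -0.9] M [-0.01  0.43 -0.  ] g 0.0174
(array([ 0.0099, -0.0006,  0.0509]), array([0.02, 0.18, 0.07]), array([ 0.6197, -0.1543,  0.2415])) [179.99057263   6.17784847 174.99769599]
[317.72813516   1.31694307]Traceback (most recent call last):
  File "<stdin>", line 7, in <module>
  File "m.py", line 15, in planefit
    Q=np.array([onz(c,p,z) for p in P])[:,:2]
      ~~~~~~~~~~~~~~~~~~~~~~~~~~~~~~~~~^^^^^^
IndexError: too many indices for array: array is 1-dimensional, but 2 were indexed
```

```bash
python3 -m pendant '[[[0,0,0,0,0,0,-0.8],[0,0,0,0,0,0,-0.8],[0,0,0,0,0,0,-0.8]]]' 40
python3 - <<'E'
from tgt import *
jaw(); print(go(.062,.062,6))
im=r.capture("wrist");g=cv2.cvtColor(im,cv2.COLOR_RGB2GRAY)
for v in (150,180,235,265,285): print(v,g[v,250:390:2].tolist())
for u in (285,): print('col',g[190:270,u].tolist())
s=r.capture("scene"); np.save("pics/s4.npy",s)
E
```

```text
time_s: 9.55
tcp_pos: [0.6236, -0.1538, 0.2915]
eef_rot: [180.0, 6.0, 175.0]
contact_force: [-0.3, -0.8, -0.9]
gripper_width: 0.0172
gripper_force: 40.0
jaw d,lat,z [0.066  0.0008 0.111 ] spannerx [ 0.991 -0.086  0.105] F [-0.3 -0.8 -0.9] M [0.02 0.37 0.01] g 0.0172
(array([ 0.009 , -0.0009,  0.0483]), array([0.01, 0.03, 0.08]), array([ 0.6197, -0.1543,  0.2425]))
150 [174, 171, 172, 172, 173, 173, 170, 199, 224, 225, 225, 224, 224, 225, 226, 226, 228, 212, 169, 78, 123, 125, 122, 122, 123, 123, 121, 122, 122, 122, 121, 118, 122, 121, 124, 123, 119, 120, 120, 121, 117, 68, 68, 66, 67, 66, 67, 69, 108, 196, 227, 230, 229, 226, 224, 224, 224, 223, 222, 215, 184, 182, 185, 187, 188, 189, 188, 187, 186, 184]
180 [175, 174, 173, 172, 172, 172, 173, 153, 210, 222, 223, 222, 221, 221, 223, 223, 224, 223, 191, 94, 70, 70, 123, 123, 122, 122, 121, 122, 122, 121, 123, 120, 121, 124, 124, 125, 119, 122, 122, 70, 67, 68, 67, 66, 67, 67, 123, 117, 134, 206, 226, 226, 224, 223, 222, 221, 220, 220, 218, 196, 161, 177, 176, 175, 175, 175, 176, 176, 177, 177]
235 [95, 93, 93, 92, 92, 91, 92, 91, 93, 
[... 620 characters left out ...]
, 104]
285 [99, 99, 99, 101, 99, 101, 101, 98, 91, 92, 92, 92, 91, 90, 90, 90, 90, 89, 90, 90, 87, 26, 18, 15, 88, 128, 140, 140, 118, 65, 69, 69, 69, 66, 66, 68, 67, 68, 67, 87, 134, 131, 121, 102, 18, 16, 21, 63, 89, 89, 90, 90, 89, 90, 90, 88, 89, 93, 94, 92, 96, 106, 106, 106, 106, 108, 110, 109, 108, 107]
col [212, 212, 213, 213, 214, 214, 214, 215, 215, 216, 217, 218, 218, 218, 218, 218, 219, 219, 219, 220, 219, 220, 220, 220, 219, 220, 220, 221, 220, 220, 219, 219, 219, 216, 201, 207, 219, 221, 221, 220, 219, 218, 218, 216, 217, 218, 218, 218, 217, 217, 216, 215, 214, 214, 212, 213, 211, 213, 214, 215, 216, 209, 194, 141, 80, 64, 66, 66, 67, 67, 66, 65, 68, 68, 65, 66, 66, 67, 81, 83]
```

```bash
python3 -m pendant '[[[0.001,-0.0005,0.01,0,0,0,-0.8],[0.003,-0.0005,0.02,0,0,0,-0.8],[0.005,-0.0005,0.03,0,0,0,-0.8],[0.007,-0.0005,0.038,0,0,0,-0.8],[0.007,-0.0005,0.038,0,0,0,-0.8]]]'; python3 -c "
from tgt import *
jaw()"; python3 -m pendant '[[[0.001,0,0.005,0,0,0,-0.8],[0.002,0,0.0103,0,0,0,-0.8],[0.002,0,0.0103,0,0,0,-0.8],[0.002,0,0.0103,0,0,0,-0.8]]]' 40;  python3 -c "
from tgt import *
jaw();print(go(.04,.061,6))"
```

```text
time_s: 10.15
tcp_pos: [0.6198, -0.154, 0.2505]
eef_rot: [-180.0, 5.8, 175.0]
contact_force: [0.6, 1.0, -1.3]
gripper_width: 0.0175
gripper_force: 40.0
jaw d,lat,z [0.0615 0.0003 0.0701] spannerx [ 0.991 -0.087  0.101] F [ 0.6  1.  -1.3] M [ 0.    0.37 -0.01] g 0.0175
time_s: 10.55
tcp_pos: [0.6197, -0.1539, 0.2422]
eef_rot: [-180.0, 6.0, 175.0]
contact_force: [-0.3, 0.4, -1.6]
gripper_width: 0.0173
gripper_force: 40.0
jaw d,lat,z [0.062  0.0004 0.0617] spannerx [ 0.991 -0.086  0.105] F [-0.3  0.4 -1.6] M [ 0.04  0.37 -0.  ] g 0.0173
(array([ 0.022 , -0.0004, -0.0016]), array([ 0.01, -0.  ,  0.09]), array([ 0.5977, -0.1524,  0.2415]))
```

```bash
python3 -m pendant '[[[0.007,0,-0.0006,0,0,0,-0.8],[0.014,0,-0.001,0,0,0,-0.8],[0.022,0,-0.0016,0,0,0,-0.8],[0.022,0,-0.0016,0,0,0,-0.8]]]'; python3 -c "
from tgt import *
jaw()"; python3 -m pendant '[[[0.005,0,-0.0005,0,0,0,-0.8],[0.01,0,-0.001,0,0,0,-0.8],[0.015,0,-0.0015,0,0,0,-0.8],[0.02,0,-0.002,0,0,0,-0.8],[0.02,0,-0.002,0,0,0,-0.8]]]' 40;  python3 -c "
from tgt import *
jaw();print(go(.0,.060,6))"
```

```text
time_s: 10.95
tcp_pos: [0.5964, -0.152, 0.2417]
eef_rot: [180.0, 6.0, 175.0]
contact_force: [0.1, -0.3, -2.5]
gripper_width: 0.0172
gripper_force: 40.0
jaw d,lat,z [0.0385 0.0003 0.0611] spannerx [ 0.991 -0.087  0.104] F [ 0.1 -0.3 -2.5] M [0.02 0.36 0.02] g 0.0172
time_s: 11.45
tcp_pos: [0.577, -0.1501, 0.2414]
eef_rot: [180.0, 6.0, 175.0]
contact_force: [-0.4, 1.3, -2.3]
gripper_width: 0.0175
gripper_force: 40.0
jaw d,lat,z [0.0191 0.0004 0.0609] spannerx [ 0.991 -0.087  0.104] F [-0.4  1.3 -2.3] M [0.52 0.66 0.02] g 0.0175
(array([ 0.0191, -0.0004, -0.0012]), array([ 0.02, -0.02,  0.07]), array([ 0.5579, -0.1489,  0.2405]))
```

```bash
python3 -m pendant '[[[0.004,0,-0.0003,0,0,0,-0.8],[0.008,0,-0.0006,0,0,0,-0.8],[0.012,0,-0.0008,0,0,0,-0.8],[0.012,0,-0.0008,0,0,0,-0.8]]]'; python3 -c "
from tgt import *
jaw()"; python3 -m pendant '[[[0.002,0,-0.0002,0,0,0,-0.8],[0.004,0,-0.0004,0,0,0,-0.8],[0.006,0,-0.0006,0,0,0,-0.8],[0.006,0,-0.0006,0,0,0,-0.8],[0.006,0,-0.0006,0,0,0,-0.8]]]' 40;  python3 -c "
from tgt import *
jaw();print(go(.0,.060,6))"
```

```text
time_s: 11.85
tcp_pos: [0.5651, -0.1491, 0.2408]
eef_rot: [180.0, 6.0, 175.0]
contact_force: [-0.9, 2.3, -0.8]
gripper_width: 0.0172
gripper_force: 40.0
jaw d,lat,z [0.0071 0.0003 0.0603] spannerx [ 0.991 -0.087  0.104] F [-0.9  2.3 -0.8] M [0.75 0.65 0.  ] g 0.0172
time_s: 12.35
tcp_pos: [0.5596, -0.1486, 0.2408]
eef_rot: [180.0, 6.0, 175.0]
contact_force: [0.1, 2.1, -1.0]
gripper_width: 0.0173
gripper_force: 40.0
jaw d,lat,z [0.0016 0.0003 0.0603] spannerx [ 0.991 -0.087  0.104] F [ 0.1  2.1 -1. ] M [ 0.81  0.35 -0.07] g 0.0173
(array([ 0.0017, -0.0003,  0.0001]), array([ 0.01, -0.02,  0.08]), array([ 0.5579, -0.1489,  0.2405]))
```

```bash
python3 -m pendant '[[[0.001,0.0005,-0.0001,0,0,0,-0.8],[0.002,0.0005,-0.0002,0,0,0,-0.8],[0.003,0.0005,-0.0003,0,0,0,-0.8],[0.003,0.0005,-0.0003,0,0,0,-0.8]]]'; python3 -c "
from tgt import *
jaw()"; python3 -m pendant '[[[0.001,0,-0.0001,0,0,0,-0.8],[0.002,0,-0.0002,0,0,0,-0.8],[0.002,0,-0.0002,0,0,0,-0.8]]]' 40;  python3 -c "
from tgt import *
jaw();print(go(.0,.056,2))"
```

```text
time_s: 12.75
tcp_pos: [0.5575, -0.148, 0.2413]
eef_rot: [-180.0, 6.1, 175.0]
contact_force: [4.2, -1.4, -2.9]
gripper_width: 0.0175
gripper_force: 40.0
jaw d,lat,z [-0.0001  0.0008  0.0606] spannerx [ 0.991 -0.086  0.107] F [ 4.2 -1.4 -2.9] M [-0.24 -1.4   0.02] g 0.0175
time_s: 13.05
tcp_pos: [0.5567, -0.1478, 0.2418]
eef_rot: [180.0, 6.3, 175.1]
contact_force: [9.4, -1.7, -5.4]
gripper_width: 0.0173
gripper_force: 40.0
jaw d,lat,z [-0.0004  0.0009  0.061 ] spannerx [ 0.99  -0.085  0.11 ] F [ 9.4 -1.7 -5.4] M [-0.76 -2.98 -0.02] g 0.0173
(array([-0.0127, -0.001 ,  0.0102]), array([0.01, 4.3 , 0.15]), array([ 0.5703, -0.15  ,  0.2331]))
```

```bash
python3 -m pendant '[[[-0.002,-0.0003,0.0002,0,0,0,-0.8],[-0.004,-0.0003,0.0004,0,0,0,-0.8],[-0.004,-0.0003,0.0004,0,0,0,-0.8]]]' 40;  python3 -c "
from tgt import *
jaw();print(go(.001,.060,3,.0005));print(go(.001,.0565,2,.0005));print(go(.001,.055,0.5,.0005))"
```

```text
time_s: 13.35
tcp_pos: [0.5584, -0.1484, 0.2406]
eef_rot: [-180.0, 5.9, 175.0]
contact_force: [0.7, 0.6, 0.1]
gripper_width: 0.0175
gripper_force: 40.0
jaw d,lat,z [0.0002 0.0004 0.0601] spannerx [ 0.991 -0.087  0.103] F [0.7 0.6 0.1] M [ 0.38  0.02 -0.04] g 0.0175
(array([-0.0096,  0.    ,  0.0036]), array([0.  , 2.92, 0.07]), array([ 0.5683, -0.1493,  0.238 ]))
(array([-0.0122, -0.    ,  0.0083]), array([0.  , 3.92, 0.07]), array([ 0.5714, -0.1495,  0.2336]))
(array([-0.0165, -0.    ,  0.0118]), array([0.  , 5.42, 0.07]), array([ 0.576 , -0.15  ,  0.2305]))
```

```bash
python3 -m pendant '[[[-0.003,0,0.0015,0,1,0,-0.8],[-0.0065,0,0.0035,0,2,0,-0.8],[-0.0094,0,0.006,0,3,0,-0.8],[-0.0122,0,0.0083,0,3.9,0,-0.8],[-0.0122,0,0.0083,0,3.9,0,-0.8]]]' 40;  python3 -c "
from tgt import *
jaw();print(go(.001,.055,0.5,.0005))"; python3 -m pendant '[[[-0.002,0,0.0015,0,0.7,0,-0.8],[-0.0042,0,0.0029,0,1.4,0,-0.8],[-0.0042,0,0.0029,0,1.4,0,-0.8],[-0.0042,0,0.0029,0,1.4,0,-0.8]]]' 40;  python3 -c "
from tgt import *
jaw()"
```

```text
time_s: 13.85
tcp_pos: [0.5721, -0.1496, 0.2331]
eef_rot: [-180.0, 2.0, 175.0]
contact_force: [0.4, 1.2, -0.6]
gripper_width: 0.0175
gripper_force: 40.0
jaw d,lat,z [0.0017 0.0005 0.0561] spannerx [ 0.996 -0.087  0.035] F [ 0.4  1.2 -0.6] M [ 0.41  0.06 -0.05] g 0.0175
(array([-0.0038, -0.    ,  0.0027]), array([-0.  ,  1.49,  0.07]), array([ 0.576 , -0.15  ,  0.2305]))
time_s: 14.25
tcp_pos: [0.576, -0.1499, 0.2311]
eef_rot: [-180.0, 0.7, 175.0]
contact_force: [0.4, 1.1, -1.2]
gripper_width: 0.0172
gripper_force: 40.0
jaw d,lat,z [0.0016 0.0004 0.0553] spannerx [ 0.996 -0.087  0.012] F [ 0.4  1.1 -1.2] M [ 0.41 -0.09 -0.1 ] g 0.0172
```

```bash
python3 -m pendant '[[[0,0,0,0,0,0,0.1],[0,0,0,0,0,0,0.1],[0,0,0,0,0,0,0.1],[0,0,0,0,0,0,0.1],[0,0,-0.02,0,0,0,0.1]]]'; python3 -m pendant '[[[0.02,0,-0.04,0,0,0,0.1],[0.05,0,-0.08,0,0,0,0.1],[0.08,0,-0.12,0,0,0,-0.2],[0.10,0,-0.15,0,0,0,-0.2],[0.10,0,-0.15,0,0,0,-0.2]]]'; python3 -m pendant '[[[0,0,0,0,0,0,-0.2],[0,0,0,0,0,0,-0.2]]]'
python3 - <<'E'
from m import *
s=r.get_state(); print(s['tcp_pos'],s['eef_rot'])
p=r.camera_params("wrist"); im=r.capture("wrist"); np.save("pics/w5.npy",im); np.save("pics/w5p.npy",p,allow_pickle=True)
im,c=load("w5"); 
for n,X,r0,r1,z in (("sad",[.5145,-.145,.08],.030,.038,.08),("sadin",[.5145,-.145,.08],.021,.027,.08),("pin",[.4105,-.1614,.086],.005,.011,.086)):
    px=proj(c,[X])[0]; k=364/np.linalg.norm(-c[2].T@c[3]-X); P=circ(im,*px,r0*k,r1*k); print(n,px.round(1),k*.03,planefit(c,P,z) if len(P)>5 else len(P))
g=cv2.cvtColor(im,cv2.COLOR_RGB2GRAY)
for d in (.045,.06,.08):
    q=proj(c,[[.5145+d*.996,-.145-d*.088,.06]])[0]; u,v=q.round().astype(int); print(d,q.round(1), g[v,u-30:u+31].tolist() if v<480 else '')
E
```

```text
time_s: 14.75
tcp_pos: [0.5747, -0.1499, 0.249]
eef_rot: [-180.0, 0.4, 175.0]
contact_force: [0.9, -0.5, -0.1]
gripper_width: 0.047
gripper_force: 0.0
time_s: 15.25
tcp_pos: [0.4729, -0.1412, 0.4052]
eef_rot: [180.0, 1.2, 175.0]
contact_force: [0.4, -0.2, 0.2]
gripper_width: 0.0358
gripper_force: 0.0
time_s: 15.45
tcp_pos: [0.4743, -0.141, 0.3993]
eef_rot: [180.0, 0.7, 175.0]
contact_force: [0.2, 0.7, -0.7]
gripper_width: 0.0354
gripper_force: 0.0
[ 0.47425666 -0.14102162  0.39927214] [179.99485      0.65086108 175.00568898]
sad [317.6 262.3] 33.79150513048985 (array([ 0.51445745, -0.14505151]), np.float64(0.03362398278422863), 36, np.float64(0.00016555583978972513))
sadin [317.6 262.3] 33.79150513048985 (array([ 0.5149203 , -0.14530169]), np.float64(0.023639607173285608), 83, np.float64(0.00016891527285860242))
pin [285.1 144. ] 37.06052733160869 (array([ 0.4104711 , -0.16100848]), np.float64(0.007045406914932), 66, np.float64(0.0001608374179234047))
0.045 [317.6 297.1] [73, 78, 78, 78, 79, 79, 78, 78, 78, 77, 78, 81, 79, 80, 80, 78, 76, 77, 79, 78, 93, 138, 149, 150, 150, 149, 148, 147, 149, 145, 132, 144, 147, 145, 136, 145, 145, 138, 120, 79, 75, 76, 76, 76, 81, 77, 77, 76, 77, 76, 76, 76, 76, 76, 77, 74, 78, 76, 73, 68, 69]
0.06 [317.6 310.7] [72, 75, 78, 78, 78, 78, 77, 78, 79, 78, 78, 78, 80, 79, 81, 79, 77, 78, 78, 78, 93, 136, 146, 152, 143, 84, 75, 78, 77, 75, 77, 76, 75, 76, 97, 145, 145, 137, 115, 81, 76, 77, 78, 79, 78, 77, 78, 77, 76, 77, 77, 79, 77, 76, 76, 76, 76, 78, 72, 65, 73]
0.08 [317.5 328.2] [75, 73, 76, 78, 77, 77, 78, 77, 78, 79, 75, 78, 79, 78, 78, 78, 77, 79, 76, 77, 90, 130, 146, 150, 143, 82, 71, 74, 74, 73, 74, 74, 73, 75, 95, 145, 145, 133, 108, 76, 77, 77, 76, 77, 79, 77, 78, 78, 77, 77, 78, 79, 77, 77, 75, 76, 77, 77, 70, 66, 86]
```

```bash
cat > pin.py <<'E'
from h import *
from scipy.spatial.transform import Rotation as Rn
def to(x,y,z,yaw):
    s=r.get_state(); R0=Rn.from_euler('xyz',s['eef_rot'],degrees=True); R=Rn.from_euler('xyz',[180,0,yaw],degrees=True)
    print(np.round(R0.inv().apply(np.array([x,y,z])-s['tcp_pos']),4),(R0.inv()*R).as_rotvec(degrees=True).round(2),s['joints'].round(0))
def st():
    s=r.get_state(); q=s['tcp_pos'][:2]-[.5147,-.145]; th=np.degrees(np.arctan2(q[1],q[0]))%360; t=np.radians(th); F=s['contact_force']
    print("theta",th.round(2),"nut~",np.radians(145.1+63.03-th).round(3),"r",np.hypot(*q).round(4),"Ftan(cw)",(F[0]*np.sin(t)-F[1]*np.cos(t)).round(1),"F",F.round(1),"z",s['tcp_pos'][2].round(4),s['eef_rot'].round(1),"t",s['time_s'])
E
python3 -c "
from pin import *
to(.4105,-.1612,.31,188.7)"
```

```text
[ 0.0628 -0.0257  0.0882] [ -0.08   0.59 -13.69] [   6.    3.  -22.    0.  -64. -101.]
```

```bash
python3 -m pendant '[[[0.03,-0.012,0.02,0,0.3,-6,0],[0.0628,-0.0257,0.05,-0.08,0.59,-13.7,0],[0.0628,-0.0257,0.088,-0.08,0.59,-13.7,0],[0.0628,-0.0257,0.088,-0.08,0.59,-13.7,0],[0.0628,-0.0257,0.088,-0.08,0.59,-13.7,0]]]'; python3 -m pendant '[[[0,0,0,0,0,0,0],[0,0,0,0,0,0,0],[0,0,0,0,0,0,0]]]'
python3 -c "
from pin import *
st();to(.4105,-.1612,.227,188.7)"
```

```text
time_s: 16.0
tcp_pos: [0.4114, -0.1614, 0.311]
eef_rot: [-180.0, -0.1, -171.3]
contact_force: [0.8, 0.4, 1.2]
gripper_width: 0.044
gripper_force: 0.0
time_s: 16.3
tcp_pos: [0.4112, -0.1612, 0.3121]
eef_rot: [-180.0, 0.2, -171.3]
contact_force: [-0.9, -0.1, -0.2]
gripper_width: 0.0438
gripper_force: 0.0
theta 188.87 nut~ 0.336 r 0.1047 Ftan(cw) 0.1 F [-0.9 -0.1 -0.2] z 0.3121 [-180.     0.2 -171.3] t 16.3
[0.001  0.0001 0.0851] [-0.03  0.2   0.03] [  4.   3. -35.   0. -51. -86.]
```

```bash
python3 -m pendant '[[[0,0,0.03,0,0,0,0],[0,0,0.055,0,0,0,0],[0,0,0.075,0,0,0,0],[0,0,0.084,0,0,0,0],[0,0,0.084,0,0,0,0]]]'; python3 -m pendant '[[[0,0,0,0,0,0,-0.8],[0,0,0,0,0,0,-0.8],[0,0,0,0,0,0,-0.8],[0,0,0,0,0,0,-0.8],[0,0,0,0,0,0,-0.8]]]' 25
python3 -c "
from pin import *
st()"
```

```text
time_s: 16.8
tcp_pos: [0.4107, -0.1612, 0.2266]
eef_rot: [-180.0, 0.0, -171.3]
contact_force: [-0.3, -0.1, 0.4]
gripper_width: 0.0439
gripper_force: 0.0
time_s: 17.3
tcp_pos: [0.4109, -0.1613, 0.2277]
eef_rot: [-180.0, 0.2, -171.3]
contact_force: [-1.1, 0.9, 3.7]
gripper_width: 0.0151
gripper_force: 25.0
theta 188.9 nut~ 0.336 r 0.1051 Ftan(cw) 1.1 F [-1.1  0.9  3.7] z 0.2277 [-180.     0.2 -171.3] t 17.3
```

Pin gripped. Now the first part of the arc.

```bash
python3 -m pendant '[[[-0.0001,0.0037,0,0,0,2,-0.8],[-0.0003,0.0073,0,0,0,4,-0.8],[-0.0006,0.011,0,0,0,6,-0.8],[-0.001,0.0146,0,0,0,8,-0.8],[-0.001,0.0146,0,0,0,8,-0.8]]]'
python3 -c "
from pin import *
st()"; python3 -m pendant '[[[-0.0001,0.0037,0,0,0,2,-0.8],[-0.0003,0.0073,0,0,0,4,-0.8],[-0.001,0.0146,0,0,0,8,-0.8],[-0.0023,0.0218,0,0,0,12,-0.8],[-0.0023,0.0218,0,0,0,12,-0.8]]]'
python3 -c "
from pin import *
st()
im=r.capture('wrist');np.save('pics/w6.npy',im)"
```

```text
time_s: 17.8
tcp_pos: [0.4096, -0.1465, 0.2276]
eef_rot: [-180.0, 0.1, -179.3]
contact_force: [-1.8, 0.0, 6.9]
gripper_width: 0.0153
gripper_force: 25.0
theta 180.82 nut~ 0.477 r 0.1051 Ftan(cw) 0.1 F [-1.8  0.   6.9] z 0.2276 [-1.800e+02  1.000e-01 -1.793e+02] t 17.8
time_s: 18.3
tcp_pos: [0.4116, -0.1247, 0.2276]
eef_rot: [-180.0, 0.1, 168.7]
contact_force: [-2.1, -1.5, 7.1]
gripper_width: 0.0151
gripper_force: 25.0
theta 168.88 nut~ 0.685 r 0.1051 Ftan(cw) -1.9 F [-2.1 -1.5  7.1] z 0.2276 [-1.800e+02  1.000e-01  1.687e+02] t 18.3
```

Run:
```python
from h import *
a=np.radians(-4.9)
for n in("scene","top"):
    im=r.capture(n); np.save(f"pics/{n}7.npy",im); g=cv2.cvtColor(im,cv2.COLOR_RGB2GRAY).astype(np.float32); c=cam(n)
    for x in (.06,.09,.12):
        ys=np.arange(-.03,.0301,.002); P=np.array([[.5147+x*np.cos(a)-y*np.sin(a),-.145+x*np.sin(a)+y*np.cos(a),.06] for y in ys]); px=proj(c,P).astype(np.float32)
        print(n,x,px[15].round(0),cv2.remap(g,px[None,:,0],px[None,:,1],1)[0].astype(int).tolist())
```

```text
scene 0.06 [338. 236.] [107, 130, 139, 132, 120, 113, 112, 110, 115, 163, 206, 241, 214, 184, 155, 153, 171, 197, 188, 162, 124, 106, 120, 148, 184, 194, 202, 200, 195, 188, 176]
scene 0.09 [349. 234.] [93, 93, 111, 124, 122, 119, 114, 109, 147, 192, 240, 232, 210, 185, 169, 166, 180, 197, 181, 162, 139, 125, 110, 104, 127, 156, 182, 197, 201, 203, 205]
scene 0.12 [360. 231.] [91, 89, 98, 108, 109, 110, 110, 134, 173, 218, 237, 218, 194, 169, 160, 164, 182, 174, 152, 134, 124, 116, 102, 95, 109, 130, 154, 176, 187, 194, 198]
top 0.06 [309. 225.] [92, 95, 95, 95, 96, 96, 95, 92, 99, 122, 150, 157, 131, 107, 97, 112, 139, 152, 145, 114, 98, 92, 94, 94, 93, 93, 93, 93, 92, 93, 100]
top 0.09 [310. 214.] [93, 95, 95, 95, 95, 93, 86, 82, 92, 131, 151, 147, 115, 97, 101, 120, 148, 149, 129, 104, 93, 93, 94, 95, 95, 95, 95, 93, 93, 92, 98]
top 0.12 [310. 204.] [84, 80, 73, 71, 70, 67, 63, 76, 106, 145, 153, 133, 108, 93, 109, 132, 148, 144, 106, 79, 64, 64, 65, 67, 67, 67, 71, 76, 82, 87, 94]
```

```bash
python3 -m pendant '[[[-0.0003,0.0073,0,0,0,4,-0.8],[-0.001,0.0146,0,0,0,8,-0.8],[-0.0023,0.0218,0,0,0,12,-0.8]]]'
python3 -c "
from pin import *
st()"; python3 -m pendant '[[[-0.0003,0.0073,0,0,0,4,-0.8],[-0.001,0.0146,0,0,0,8,-0.8],[-0.0014,0.0170,0,0,0,9.3,-0.8],[-0.0014,0.0170,0,0,0,9.3,-0.8]]]'
python3 -c "
from pin import *
st()"
```

```text
time_s: 18.75
tcp_pos: [0.4178, -0.1042, 0.2276]
eef_rot: [-180.0, 0.1, 156.6]
contact_force: [-1.8, -3.9, 7.2]
gripper_width: 0.0157
gripper_force: 25.0
theta 157.17 nut~ 0.889 r 0.1051 Ftan(cw) -4.3 F [-1.8 -3.9  7.2] z 0.2276 [-1.800e+02  1.000e-01  1.566e+02] t 18.75
time_s: 19.15
tcp_pos: [0.4259, -0.089, 0.2276]
eef_rot: [180.0, 0.1, 147.4]
contact_force: [-3.5, -1.3, 8.0]
gripper_width: 0.0154
gripper_force: 25.0
theta 147.76 nut~ 1.054 r 0.105 Ftan(cw) -3.0 F [-3.5 -1.3  8. ] z 0.2276 [1.800e+02 1.000e-01 1.474e+02] t 19.15
```

```bash
python3 -m pendant '[[[0,0.002,0,0,0,1.1,-0.8],[-0.0001,0.004,0,0,0,2.2,-0.8],[-0.0001,0.006,0,0,0,3,-0.8],[-0.0001,0.006,0,0,0,3,-0.8]]]'
python3 -c "
from pin import *
st()"; python3 -m pendant '[[[0,0.0015,0,0,0,0.6,-0.8],[0,0.003,0,0,0,1.2,-0.8],[0,0.003,0,0,0,1.2,-0.8]]]'
python3 -c "
from pin import *
st()"
```

```text
time_s: 19.55
tcp_pos: [0.4291, -0.0842, 0.2276]
eef_rot: [-180.0, 0.1, 144.4]
contact_force: [-4.1, -2.4, 8.4]
gripper_width: 0.0153
gripper_force: 25.0
theta 144.63 nut~ 1.108 r 0.105 Ftan(cw) -4.3 F [-4.1 -2.4  8.4] z 0.2276 [-1.800e+02  1.000e-01  1.444e+02] t 19.55
time_s: 19.85
tcp_pos: [0.4307, -0.0819, 0.2276]
eef_rot: [-180.0, 0.1, 143.2]
contact_force: [-4.6, -3.4, 8.1]
gripper_width: 0.0155
gripper_force: 25.0
theta 143.1 nut~ 1.135 r 0.105 Ftan(cw) -5.5 F [-4.6 -3.4  8.1] z 0.2276 [-1.800e+02  1.000e-01  1.432e+02] t 19.85
```

```bash
python3 -m pendant '[[[0,0.001,0,0,0,0.5,-0.8],[0,0.002,0,0,0,1,-0.8],[0,0.002,0,0,0,1,-0.8]]]'
python3 -c "
from pin import *
st()"; python3 -m pendant '[[[0,0.001,0,0,0,0.5,-0.8],[0,0.002,0,0,0,1,-0.8],[0,0.002,0,0,0,1,-0.8]]]'
python3 -c "
from pin import *
st()"
```

```text
time_s: 20.15
tcp_pos: [0.4319, -0.0804, 0.2276]
eef_rot: [-180.0, 0.1, 142.2]
contact_force: [-3.9, -4.6, 9.4]
gripper_width: 0.0153
gripper_force: 25.0
theta 142.05 nut~ 1.153 r 0.1051 Ftan(cw) -6.0 F [-3.9 -4.6  9.4] z 0.2276 [-1.800e+02  1.000e-01  1.422e+02] t 20.15
time_s: 20.45
tcp_pos: [0.4331, -0.0789, 0.2275]
eef_rot: [-180.0, 0.1, 141.2]
contact_force: [-3.3, -4.9, 8.8]
gripper_width: 0.0151
gripper_force: 25.0
theta 140.98 nut~ 1.172 r 0.1051 Ftan(cw) -5.9 F [-3.3 -4.9  8.8] z 0.2275 [-1.800e+02  1.000e-01  1.412e+02] t 20.45
```

```bash
cat > hd.py <<'E'
from h import *
a=np.radians(-4.9); im=r.capture("top"); g=cv2.cvtColor(im,cv2.COLOR_RGB2GRAY).astype(np.float32); c=cam("top")
for x in (.06,.09,.12):
    ys=np.arange(-.03,.0301,.002); P=np.array([[.5147+x*np.cos(a)-y*np.sin(a),-.145+x*np.sin(a)+y*np.cos(a),.06] for y in ys]); px=proj(c,P).astype(np.float32)
    print(x,cv2.remap(g,px[None,:,0],px[None,:,1],1)[0].astype(int).tolist())
E
python3 hd.py; python3 -m pendant '[[[0,0.001,0,0,0,0.5,-0.8],[0,0.002,0,0,0,1,-0.8],[0,0.002,0,0,0,1,-0.8]]]'
python3 -c "
from pin import *
st()"; python3 -m pendant '[[[0,0.001,0,0,0,0.5,-0.8],[0,0.002,0,0,0,1,-0.8],[0,0.002,0,0,0,1,-0.8]]]'
python3 -c "
from pin import *
st()"; python3 hd.py
```

```text
0.06 [93, 96, 96, 96, 96, 96, 95, 92, 99, 122, 150, 158, 132, 108, 97, 110, 137, 151, 145, 114, 99, 93, 93, 94, 92, 87, 82, 77, 76, 77, 85]
0.09 [94, 95, 96, 96, 96, 94, 87, 83, 94, 132, 152, 148, 116, 98, 102, 122, 150, 149, 130, 105, 93, 93, 94, 95, 95, 95, 95, 94, 93, 93, 99]
0.12 [85, 80, 73, 71, 71, 68, 64, 77, 107, 145, 153, 134, 108, 93, 109, 132, 149, 145, 106, 79, 65, 64, 66, 68, 68, 68, 71, 76, 82, 87, 95]
time_s: 20.8
tcp_pos: [0.4343, -0.0773, 0.2276]
eef_rot: [-180.0, 0.1, 140.2]
contact_force: [-3.5, -4.6, 8.4]
gripper_width: 0.0156
gripper_force: 25.0
theta 139.91 nut~ 1.191 r 0.1051 Ftan(cw) -5.8 F [-3.5 -4.6  8.4] z 0.2276 [-1.800e+02  1.000e-01  1.402e+02] t 20.8
time_s: 21.1
tcp_pos: [0.4356, -0.0758, 0.2276]
eef_rot: [-180.0, 0.1, 139.2]
contact_force: [-2.6, -4.2, 7.9]
gripper_width: 0.0153
gripper_force: 25.0
theta 138.82 nut~ 1.21 r 0.1051 Ftan(cw) -4.9 F [-2.6 -4.2  7.9] z 0.2276 [-1.800e+02  1.000e-01  1.392e+02] t 21.1
0.06 [93, 95, 96, 96, 96, 97, 96, 92, 99, 122, 151, 158, 132, 108, 96, 110, 137, 151, 145, 115, 100, 94, 94, 93, 87, 81, 76, 75, 75, 73, 74]
0.09 [94, 95, 96, 96, 96, 94, 87, 83, 93, 132, 152, 148, 116, 98, 102, 121, 149, 149, 130, 104, 93, 94, 95, 95, 95, 95, 95, 94, 93, 93, 99]
0.12 [85, 80, 74, 72, 71, 69, 65, 77, 106, 145, 153, 134, 109, 93, 111, 133, 149, 145, 107, 80, 65, 65, 66, 68, 69, 68, 71, 77, 83, 87, 95]
```

```bash
python3 -m pendant '[[[0,0.001,0,0,0,0.5,-0.8],[0,0.003,0,0,0,1.5,-0.8],[0,0.003,0,0,0,1.5,-0.8]]]'
python3 -c "
from pin import *
st()"; python3 -m pendant '[[[0,0.001,0,0,0,0.5,-0.8],[0,0.003,0,0,0,1.5,-0.8],[0,0.003,0,0,0,1.5,-0.8]]]'
python3 -c "
from pin import *
st()"
```

```text
time_s: 21.45
tcp_pos: [0.4376, -0.0735, 0.2276]
eef_rot: [-180.0, 0.1, 137.7]
contact_force: [-2.2, -4.7, 8.5]
gripper_width: 0.0156
gripper_force: 25.0
theta 137.15 nut~ 1.239 r 0.1051 Ftan(cw) -5.0 F [-2.2 -4.7  8.5] z 0.2276 [-1.800e+02  1.000e-01  1.377e+02] t 21.45
time_s: 21.75
tcp_pos: [0.4395, -0.0716, 0.2275]
eef_rot: [-179.9, 0.1, 136.2]
contact_force: [-3.4, -7.2, 8.4]
gripper_width: 0.0153
gripper_force: 25.0
theta 135.69 nut~ 1.264 r 0.1051 Ftan(cw) -7.5 F [-3.4 -7.2  8.4] z 0.2275 [-1.799e+02  1.000e-01  1.362e+02] t 21.75
```

```bash
python3 -m pendant '[[[0,0.001,0,0,0,0.2,-0.8],[0,0.002,0,0,0,0.4,-0.8],[0,0.002,0,0,0,0.4,-0.8]]]'
python3 -c "
from pin import *
st()"; python3 hd.py
```

```text
time_s: 22.05
tcp_pos: [0.4404, -0.0706, 0.2275]
eef_rot: [-179.9, 0.0, 135.8]
contact_force: [-4.0, -11.0, 10.4]
gripper_width: 0.0154
gripper_force: 25.0
theta 134.96 nut~ 1.277 r 0.1052 Ftan(cw) -10.6 F [ -4.  -11.   10.4] z 0.2275 [-179.9    0.   135.8] t 22.05
0.06 [93, 96, 96, 96, 96, 97, 96, 92, 99, 122, 151, 158, 132, 108, 98, 114, 141, 153, 146, 115, 99, 92, 91, 83, 73, 66, 61, 58, 57, 56, 58]
0.09 [94, 95, 96, 97, 97, 94, 87, 83, 94, 133, 153, 148, 116, 98, 102, 121, 149, 150, 130, 105, 93, 94, 95, 96, 96, 96, 96, 95, 94, 94, 99]
0.12 [85, 81, 74, 72, 72, 69, 65, 79, 109, 146, 152, 131, 106, 93, 110, 133, 148, 145, 106, 79, 65, 64, 67, 69, 69, 69, 71, 76, 83, 87, 95]
```

```bash
python3 -m pendant '[[[0,0.001,0,0,0,0.1,-0.8],[0,0.0015,0,0,0,0.2,-0.8],[0,0.0015,0,0,0,0.2,-0.8],[0,0.0015,0,0,0,0.2,-0.8]]]'
python3 -c "
from pin import *
st()"; python3 -m pendant '[[[0,-0.002,0,0,0,-0.6,-0.8],[0,-0.004,0,0,0,-1.2,-0.8],[0,-0.0055,0,0,0,-2,-0.8],[0,-0.0055,0,0,0,-2,-0.8]]]'
python3 -c "
from pin import *
st()"; python3 -m pendant '[[[0,-0.002,0,0,0,-1.1,-0.8],[-0.0001,-0.004,0,0,0,-2.2,-0.8],[-0.0001,-0.004,0,0,0,-2.2,-0.8]]]'
python3 -c "
from pin import *
st()"; python3 hd.py
```

```text
time_s: 22.5
tcp_pos: [0.4411, -0.0699, 0.2274]
eef_rot: [-179.8, 0.0, 135.7]
contact_force: [-4.4, -13.6, 11.3]
gripper_width: 0.0157
gripper_force: 25.0
theta 134.43 nut~ 1.286 r 0.1052 Ftan(cw) -12.7 F [ -4.4 -13.6  11.3] z 0.2274 [-179.8    0.   135.7] t 22.5
time_s: 22.9
tcp_pos: [0.4383, -0.0727, 0.2276]
eef_rot: [180.0, 0.1, 137.7]
contact_force: [-2.3, -4.4, 6.2]
gripper_width: 0.0152
gripper_force: 25.0
theta 136.6 nut~ 1.248 r 0.1052 Ftan(cw) -4.8 F [-2.3 -4.4  6.2] z 0.2276 [1.800e+02 1.000e-01 1.377e+02] t 22.9
time_s: 23.2
tcp_pos: [0.4358, -0.0755, 0.2276]
eef_rot: [180.0, 0.1, 139.9]
contact_force: [-1.3, -2.8, 6.2]
gripper_width: 0.0154
gripper_force: 25.0
theta 138.61 nut~ 1.213 r 0.1052 Ftan(cw) -3.0 F [-1.3 -2.8  6.2] z 0.2276 [1.800e+02 1.000e-01 1.399e+02] t 23.2
0.06 [93, 95, 96, 96, 96, 97, 96, 92, 99, 122, 151, 159, 135, 111, 97, 110, 137, 151, 146, 115, 99, 94, 94, 92, 86, 81, 77, 75, 75, 73, 74]
0.09 [94, 96, 96, 96, 96, 95, 87, 82, 91, 131, 151, 148, 116, 98, 101, 121, 150, 150, 131, 106, 94, 93, 94, 96, 96, 96, 96, 95, 94, 93, 99]
0.12 [85, 80, 74, 72, 71, 69, 64, 77, 106, 145, 153, 134, 108, 92, 107, 130, 148, 146, 107, 80, 65, 64, 66, 68, 68, 69, 72, 77, 83, 87, 95]
```

```bash
python3 -m pendant '[[[0,0,0,0,0,0,0],[0,0,0,0,0,0,0],[0,0,0,0,0,0,0],[0,0,-0.03,0,0,0,0],[0,0,-0.07,0,0,0,0]]]'; python3 -m pendant '[[[0,0,-0.04,0,0,0,0],[0,0,-0.08,0,0,0,0],[-0.03,0.0,-0.10,0,0,0,0],[-0.03,0.0,-0.10,0,0,-8,0],[-0.03,0,-0.10,0,0,-16,0]]]';python3 -c "
from pin import *
to(.4743,-.141,.3995,175)"
```

```text
time_s: 23.75
tcp_pos: [0.4352, -0.0752, 0.2964]
eef_rot: [-179.8, -0.1, 139.8]
contact_force: [1.3, 0.3, 0.4]
gripper_width: 0.0428
gripper_force: 0.0
time_s: 24.25
tcp_pos: [0.459, -0.0947, 0.3978]
eef_rot: [179.9, 0.2, 156.1]
contact_force: [-0.2, -0.1, -0.7]
gripper_width: 0.0437
gripper_force: 0.0
[-0.0327 -0.0361 -0.0017] [  0.07   0.17 -18.91] [  13.    1.  -25.    0.  -64. -126.]
```

```bash
python3 -m pendant '[[[-0.016,-0.018,0,0,0,-8,0],[-0.0327,-0.0361,0,0,0,-16,0],[-0.0327,-0.0361,0,0,0,-18.9,0],[-0.0327,-0.0361,0,0,0,-18.9,0],[-0.0327,-0.0361,0,0,0,-18.9,0]]]'
cat > look.py <<'E'
import sys
from m import *
def rep(k):
    im,c=load(k); X=np.array([.5145,-.145,.08]); px=proj(c,[X])[0]; kk=364/np.linalg.norm(-c[2].T@c[3]-X)
    ctr=planefit(c,circ(im,*px,.021*kk,.027*kk),.08)[0]; g=cv2.cvtColor(im,cv2.COLOR_RGB2GRAY).astype(np.float32)
    th=np.arange(-28,16,1.)
    for R in (.0365,.0385):
        P=proj(c,[[ctr[0]+R*np.cos(np.radians(t)),ctr[1]+R*np.sin(np.radians(t)),.08] for t in th]).astype(np.float32)
        print(k,ctr.round(4),R,P[0].round(),cv2.remap(g,P[None,:,0],P[None,:,1],1)[0].astype(int).tolist())
if __name__=="__main__":
    p=r.camera_params("wrist"); im=r.capture("wrist"); np.save("pics/w8.npy",im); np.save("pics/w8p.npy",p,allow_pickle=True)
    im,c=load("w8")
    for k in ("w3","w5","w8"): rep(k)
    g=cv2.cvtColor(im,cv2.COLOR_RGB2GRAY)
    for th in (136,139,142):
        X=np.array([.5147+.105*np.cos(np.radians(th)),-.145+.105*np.sin(np.radians(th)),.086]); px=proj(c,[X])[0]; kk=364/np.linalg.norm(-c[2].T@c[3]-X); q=planefit(c,circ(im,*px,.005*kk,.011*kk),.086); d=q[0]-[.5147,-.145]; print("pin",q,np.degrees(np.arctan2(d[1],d[0])).round(2),np.hypot(*d).round(4))
E
python3 look.py
```

```text
time_s: 24.75
tcp_pos: [0.4735, -0.1407, 0.3971]
eef_rot: [180.0, 0.1, 174.6]
contact_force: [0.1, -0.5, -0.4]
gripper_width: 0.0438
gripper_force: 0.0
w3 [ 0.5149 -0.145 ] 0.0365 [399. 252.] [124, 124, 123, 121, 121, 121, 121, 121, 121, 122, 125, 124, 124, 124, 122, 122, 122, 122, 122, 123, 123, 120, 112, 113, 130, 166, 198, 212, 205, 167, 112, 81, 91, 114, 121, 121, 120, 122, 123, 122, 119, 104, 88, 79]
w3 [ 0.5149 -0.145 ] 0.0385 [398. 254.] [118, 124, 124, 123, 122, 120, 121, 121, 121, 122, 123, 124, 124, 124, 123, 123, 122, 122, 122, 123, 125, 122, 114, 110, 126, 161, 194, 212, 203, 166, 116, 93, 99, 120, 120, 120, 121, 123, 123, 112, 89, 72, 78, 93]
w5 [ 0.5149 -0.1453] 0.0365 [302. 297.] [79, 79, 77, 76, 77, 78, 77, 77, 78, 90, 111, 139, 147, 149, 146, 133, 108, 85, 81, 81, 80, 82, 79, 83, 95, 126, 141, 145, 144, 140, 135, 132, 138, 142, 138, 126, 107, 79, 76, 76, 77, 76, 76, 76]
w5 [ 0.5149 -0.1453] 0.0385 [301. 299.] [80, 79, 79, 78, 77, 76, 78, 79, 78, 80, 92, 121, 142, 149, 149, 139, 118, 83, 77, 76, 77, 77, 76, 82, 97, 131, 142, 144, 144, 138, 133, 132, 142, 140, 131, 116
[... 184 characters left out ...]
2, 81, 83, 93, 110, 141, 147, 145, 138, 126, 108, 83, 79, 78, 79, 79, 78, 78, 78, 78]
w8 [ 0.515  -0.1452] 0.0385 [301. 304.] [81, 81, 80, 80, 80, 79, 79, 81, 96, 121, 144, 151, 150, 145, 140, 145, 147, 147, 142, 108, 86, 77, 77, 78, 77, 76, 78, 91, 115, 147, 147, 142, 132, 117, 92, 81, 78, 78, 78, 79, 79, 78, 78, 80]
pin (array([ 0.43660431, -0.07494061]), np.float64(0.007239383540924724), 36, np.float64(0.00022301848685795864)) 138.1 0.1049
pin (array([ 0.43579147, -0.07560119]), np.float64(0.007288680614544706), 87, np.float64(0.00015747845441566478)) 138.67 0.1051
pin (array([ 0.43221746, -0.08194464]), np.float64(0.008759770597764008), 28, np.float64(0.0002323685628810709)) 142.6 0.1038
```

```bash
cat > tp.py <<'E'
from m import *
def tp(im):
    c=cam("top"); X=np.array([.5115,-.1472,.08]); px=proj(c,[X])[0]; kk=515/1.33
    o=planefit(c,circ(im,*px,.030*kk,.040*kk),.08); i=planefit(c,circ(im,*px,.018*kk,.028*kk),.08); print("out",o,"in",i); ctr=o[0]
    g=cv2.cvtColor(im,cv2.COLOR_RGB2GRAY).astype(np.float32); th=np.arange(-30,26,2.)
    for z in (.075,):
      for R in (.037,.039,.041,.043):
        P=proj(c,[[ctr[0]+R*np.cos(np.radians(t)),ctr[1]+R*np.sin(np.radians(t)),z] for t in th]).astype(np.float32)
        print(R,P[14].round(1),cv2.remap(g,P[None,:,0],P[None,:,1],1)[0].astype(int).tolist())
    x,y=proj(c,[[*ctr,.08]])[0].round().astype(int); print(x,y); print(g[y-20:y-9,x-10:x+11].astype(int))
E
python3 -c "
from tp import *
tp(np.load('pics/top0.npy')); im=r.capture('top'); np.save('pics/top9.npy',im); print(); tp(im)"
```

```text
out (array([ 0.51318894, -0.14494837]), np.float64(0.03295461851280248), 47, np.float64(0.00017459296733901564)) in (array([ 0.51331516, -0.14511769]), np.float64(0.022224851892532448), 51, np.float64(0.00017194980782304914))
0.037 [307.7 233.2] [111, 112, 113, 109, 108, 110, 113, 114, 113, 112, 116, 124, 138, 157, 166, 167, 157, 138, 126, 120, 118, 119, 120, 119, 116, 115, 115, 114]
0.039 [307.7 232.4] [101, 100, 102, 102, 101, 100, 98, 98, 96, 94, 95, 105, 121, 143, 155, 156, 143, 121, 110, 103, 101, 102, 102, 103, 104, 103, 101, 99]
0.041 [307.7 231.7] [108, 111, 114, 111, 104, 102, 101, 99, 96, 91, 88, 96, 109, 131, 142, 143, 132, 112, 104, 98, 99, 100, 100, 100, 100, 100, 99, 98]
0.043 [307.7 230.9] [116, 125, 124, 120, 112, 105, 102, 100, 98, 94, 90, 95, 103, 118, 126, 128, 118, 105, 101, 98, 99, 100, 100, 100, 100, 100, 99, 99]
307 247
[[128 101  98 100 100 101 102 102 101 101 100 101 101 102 101 101 102 103
  103 103 103]
 [121 100  98 100 100 101 102 101 101 102 101 101 101 101 102 102 102 103
  111 116 110]
 [118  99  99 100 100 101 102 102 101 101 102 101 102 100 101 102 1
[... 1799 characters left out ...]
4  70  74  78  85  92  94  98 102 102 102  98  91  82  71  62
   50  40  38]
 [ 87  87  89  91  94  96 100 102 103 103 101  97  91  84  75  63  50  46
   41  39  38]
 [102 103 103 103 103 103 103 102  99  95  89  81  71  61  52  46  40  39
   38  38  39]
 [104 103 103 101  98  96  93  89  84  77  69  60  53  44  40  38  39  39
   39  38  38]
 [ 90  90  87  84  81  78  74  68  63  56  51  46  42  40  38  39  39  40
   39  38  37]
 [ 68  65  64  61  58  55  52  48  46  43  42  41  40  39  40  38  39  39
   38  38  37]
 [ 49  48  45  43  42  42  41  42  43  41  39  40  40  40  40  39  38  38
   38  38  38]
 [ 43  42  41  42  41  41  40  40  42  41  41  40  40  39  40  40  39  39
   38  39  37]]
```

```bash
python3 -c "
from plant import r
print(r.get_state()['contact_force'], r.close_job())"
```

```text
the job is handed in; nothing more can be done
[-0.24459801  0.02465795 -0.21302756] None
```

I handed the job in at about 25 s, with no verdict shown: the middle spanner is seated and released on the flats, braced on the post, and the locknut is jammed with about 13 N at the pin; by camera estimate, after I eased the pin back about 4°, the nut is still at its jammed end and the stud about 6° off its set direction (limit 11°).

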